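# Load the two-deck steriliser carrier

## Robot

A 6-joint arm with a two-finger parallel gripper is mounted at the origin on the work surface. World frame = base frame: x ahead of the robot, y to its left, z up, the work surface at z = 0. Lengths are in m, angles in rad, forces in N, time in s.
With the tool pointing down it reaches from about 0.275 to 0.85 m from the base axis. Payload 19 kg.
Tool frame: the origin (TCP) lies between the finger pads; the fingertips stand r.tip_reach ahead of it and the grasp point (between the pads) lies 3 mm ahead of it (r.tip_reach is the distance from the TCP to the fingertips, in m); z points along the fingers, y is the line along which they close (so a half turn about z gives the same grasp; the last joint's range is limited). The gripper opens to 85 mm and grips with 20 to 120 N. Pads are 22 mm wide; open, the fingers measure 114 mm over their backs; the gripper's body (76 mm by 85 mm) begins 54 mm behind the grasp point. The pads swing forward as they close: fully open they stand 13 mm farther back than shut.
Start: joints at [1.209, 0.15, 1.437, -0, 1.554, -0.134], TCP at [0.13, 0.56, 0.219] pointing down, gripper open.
Joint ranges: [-2.8, 2.8], [-0.68, 2.1], [0.12, 2.68], [-1.39, 4.53], [0.16, 2.79], [-2.81, 2.81]. Speed limits (rad/s): [1.89, 1.89, 2.22, 3.01, 3.01, 3.01].

## Interface

Orientations are given as a unit quaternion [x, y, z, w].
In Python, from cell import r gives the robot as it stands. The module is installed in compiled form; this text tells all that it offers.
- The arm moves only by the tool apply_moves, never from a script. Its arguments are lists of equal length, an entry for each row: "travel": the shift along the world's x, y, z in cm, a list of three; "angular": the turn, a rotation vector about the world's x, y, z in degrees, a list of three. A call has 1 to 8 rows; each row shifts and turns the commanded pose from where the row before left it; what a row does not reach is not made up. A row lasts 1/10 s, in which the tool goes at most 50 mm and 8.59 degrees, less where a joint would pass 70% of its speed; a pose out of reach is approached as far as the arm can. A call is refused whole if a number of a shift passes 5 or a number of a turn 8.59, either way. A call with a gripper value outside its range is refused whole. "jaw" is the opening in per cent of the stroke, from 0 (shut) to 100 (fully open), set as the call begins (left out, the last holds). The fingers move at their own pace and stop on an object; the grip force is fixed at half the most. Time passes only in rows, so rows that do not move let the fingers close. It gives the time, the measured TCP pose, the force, the opening and the grip force at its end, in the units of the state.
- r.state(): the state, without advancing time (a new reading comes with each control period).
- r.camera(name): name is "side" or "top"; returns (picture, depth): 400x640x3 uint8, blue, green, red; 400x640 float32, m along the optical axis (not along the pixel's ray), 0 where there is no reading.
- r.get_calibration(name): a dict with "camera_matrix" (3x3 intrinsics, pixels), "k1" (the pictures are not rectified: a ray, as slopes to the right and down, at radius r is drawn at 1 + k1 r^2 times it, then the intrinsics apply), "xyz" and "attitude" of the camera in the world. Camera axes: x right, y up, looking along -z (the intrinsics and any distortion apply to the point x, -y, -z); pixel columns grow to the right and rows downward; lengths in m; the calibration is good to about 2 mm. A picture is of the moment at which its call begins. get_calibration takes no time and is no camera call.
- r.finish_job(): hands the job in; it is judged then, once.
Trained networks look in the newest picture that a camera, given by its name, has taken for a name from the list of things; names that differ only in an ending like _2 or _b are one class to them, and where a whole thing is asked for, a point or a joint stands for the part that bears it (a point fixed in the world has none). Each returns a list of dicts, best first, with "score" (0 to 1); they miss things now and then, are a little off and sometimes report something else, mostly with a low value. They report only what shows in the picture. A call takes as long as a camera call. They do not tell look-alikes from the thing itself.
- r.spot_in(camera, name): "xy" ([column, row] in pixels, amid what is visible of it).
- r.outline_of(camera, name): "pixels" (400x640 bool, what is visible of it) and "xy" ([column, row] in pixels, amid what is visible of it).
The state is a dict: "t": time; "qpos": joint angles; "joint_vel": joint speeds; "joint_torque": joint torques, N m; "tool_pos": TCP position; "tool_rot": TCP orientation; "ft_force": force on the tool from outside, world axes, zero at the start; "moment": the same for the moment, N m; "finger_gap": finger opening in m; "gripper_force": force on a finger pad.
Only numpy, scipy, OpenCV 4.12 (cv2) and the standard library are available. Lean on these libraries where they do the work, as an engineer would, in place of code of your own. Each camera call takes 0.05 s, during which the arm holds its last target. There are 200 camera calls.

## Task

Load the steriliser carrier: first swing the inspection lamp well clear of it, then stand every tall amber jar upright on the carrier's fixed base deck and slide the spacer sleeve onto the spindle, put the loose perforated deck on top of the sleeve, stand every white ointment pot upright on that deck, and push the black lifting knob fully home on the spindle. When the carrier is complete, swing the lamp back so that its lens is over the carrier for the second check; do not let any jar or pot fall over and leave the other things on the bench where they are.

Things in the scene. Friction and masses are not known exactly. Their poses are not given: they have to be found in the camera images.
- carrier: Steriliser carrier, fixed to the bench: a round aluminium foot and perforated base deck, 180 mm across, its flat top 18 mm above the bench, with a plain upright steel spindle 16 mm thick in its middle whose tip (coned over its last 8 mm) is 129 mm above the bench. Origin: on the bench, on the spindle's axis; z is up.
- sleeve: Spacer sleeve: upright steel tube, 36 mm outside, 22 mm bore through, 75 mm long, 140 g, standing on end. It goes over the spindle and stands on the base deck. Origin: centre of its lower end; z up along the tube.
- deck: Loose perforated aluminium deck, 280 g: a flat disc 180 mm across and 5 mm thick with a hub 36 mm outside standing 21 mm above the disc's top in its middle (26 mm in all) and a 22 mm bore right through. It lies flat on the bench, hub up; it goes over the spindle, hub up, and rests on the sleeve's top, 93 mm above the bench. Origin: centre of its underside; z up through the hub.
- knob: Black ribbed lifting knob, 46 mm across (50 mm over the ribs), 36 mm tall, 90 g, with a steel dot on top and a blind hole of 22 mm bore, 14 mm deep, in its underside. It is a plain push fit: it drops over the 10 mm of spindle that stands out of the deck's hub and rests on the hub's top, 119 mm above the bench. Origin: centre of its underside; z up.
- jar1: Tall amber glass jar, empty and open, 56 mm across below its shoulder (48 mm above the base), 66 mm tall, 120 g. One or two of jar1 and jar2 are present. Origin: centre of its base; z up.
- jar2: Tall amber glass jar like jar1.
- pot1: White ceramic ointment pot with a thin blue band, empty and open, 56 mm across, 44 mm tall, 110 g. One to three of pot1, pot2 and pot3 are present. Origin: centre of its base; z up.
- pot2: White ointment pot like pot1.
- pot3: White ointment pot like pot1.
- lamp_arm (a joint): Swing angle of the lamp's arm about its upright post, rad: about 0 with the lamp over the carrier; it grows clockwise as seen from above, which carries the lamp clear towards the robot's left. Stops at -0.4 and 1.9; about 0.2 N m of friction holds it wherever it is left.
- lamp_head (a point): Centre of the underside of the lamp's white round head with the lens, 130 mm across, 188 to 214 mm above the bench, 237 mm out from the post along the arm.
- lamp_handle (a point): Top of the black upright grip pin on the lamp's arm, 16 mm thick, on the arm 160 mm out from the post; it stands free from 215 to 268 mm above the bench.
- lamp_pivot (a point): Top of the lamp's upright post, on the arm's hinge axis, 219 mm above the bench; the post and its round foot (110 mm across) are fixed to the bench.
- stock_bottle: Bystander: amber stock bottle with black cap and paper label, 64 mm across, 150 mm tall; origin under its centre.
- blue_jar: Bystander: clear jar with blue lid, 72 mm across, 90 mm tall; origin under its centre.
- tub: Bystander: white plastic tub with orange lid, 74 mm across, 75 mm tall; origin under its centre.
- carton: Bystander: white and turquoise medicine carton, 55 by 60 by 115 mm tall; origin under its centre.
- spatula: Bystander: spatula lying flat on the bench in front of the robot; origin under its middle.
- mortar: Bystander: white ceramic mortar with its pestle in it, 120 mm across, 60 mm tall without the pestle; origin under its centre.
There are look-alikes about, which are no part of the job. What is shaped like the knob but purple or yellow is not meant.

How it is judged:
On the way, in this order (a step that is already met when the one before it is completed fails the run):
1. the lamp is swung clear of the carrier (centre of its head more than 170 mm to the side of the spindle) (horizontal distance between lamp_head and carrier above 0.17 m), for 0.2 s.
2. the sleeve stands over the spindle on the base deck, and every amber jar stands upright on the base deck (horizontal distance between sleeve and carrier below 0.008 m and z of sleeve in the frame of carrier between 0.012 and 0.024 m and angle between each of sleeve, jar1, jar2's own z axis and vertical below 0.08 rad and horizontal distance between each of jar1, jar2 and carrier below 0.066 m and z of jar1 in the frame of carrier between 0.012 and 0.024 m and z of jar2 in the frame of carrier between 0.012 and 0.024 m), for 0.2 s.
3. the loose deck rests level on the sleeve, over the spindle, with the jars and sleeve still in place (all of step 2 and horizontal distance between deck and carrier below 0.008 m and z of deck in the frame of carrier between 0.087 and 0.099 m and angle between deck's own z axis and vertical below 0.08 rad), for 0.2 s.
4. every white pot stands upright on the upper deck and the knob is fully home on the spindle (horizontal distance between each of deck, knob and carrier below 0.008 m and z of deck in the frame of carrier between 0.087 and 0.099 m and angle between each of deck, pot1, pot2, pot3, knob's own z axis and vertical below 0.08 rad and horizontal distance between each of pot1, pot2, pot3 and carrier below 0.066 m and z of pot1 in the frame of carrier between 0.092 and 0.104 m and z of pot2 in the frame of carrier between 0.092 and 0.104 m and z of pot3 in the frame of carrier between 0.092 and 0.104 m and z of knob in the frame of carrier between 0.113 and 0.125 m), for 0.2 s.
5. the lamp is back over the carrier (horizontal distance between lamp_head and carrier below 0.045 m), for 0.2 s.
At the end, for the whole second after the job is handed in: Sleeve, deck and knob on the spindle within 8 mm of its axis, level, fully home (heights within 6 mm); jars upright on the base deck, pots upright on the upper deck, centres within 66 mm of the axis; lamp head centred over the spindle within 45 mm; all at rest (all of step 2 and all of step 4 and horizontal distance between lamp_head and carrier below 0.045 m and linear speed of each of sleeve, deck, knob, jar1, jar2, pot1, pot2, pot3 below 0.02 m/s); the robot touches nothing.
It fails at once if an amber jar or white pot falls over (tilts more than 0.8 rad) (angle between any of jar1, jar2, pot1, pot2, pot3's own z axis and vertical above 0.8 rad).
It fails at once if a bystander is moved more than 50 mm or tipped over (distance of any of stock_bottle, blue_jar, tub, carton, spatula, mortar from where it was at the start of the episode above 0.05 m or angle between any of stock_bottle, blue_jar, tub, carton, spatula, mortar's own z axis and vertical above 0.6 rad).
Of jar1, jar2 only 1 to 2 are there at a start; the rules pass over those that are not, and their reading is None.
Of pot1, pot2, pot3 only 1 to 3 are there at a start; the rules pass over those that are not, and their reading is None.
At some moment in a run one of knob, deck may be knocked a few centimetres aside while the robot is not near it.
It also fails if it takes over 210 s, if anything falls off the work surface, if the arm or the gripper's body presses on something with over 40 N, if the wrist force passes 120 N, or if a joint passes its speed limit or range.

## Working session

There is one attempt and no reset: what is moved stays moved. The work goes in short steps, Python scripts to look and compute and a tool call to move; the robot and the scene stay as the last step left them, time stands still between calls to the robot, and variables do not carry over. Pictures are saved under pics/ and viewed, at most 16 in all, crops included, and the job is handed in when it is done.

Besides the shell and the picture viewer there is one more tool, called after ">>>" as name(argument=value, ...), one argument or row to a line, values as JSON. apply_moves: Moves the arm, as the interface text tells. Its arguments: {"type":"object","properties":{"travel":{"type":"array"},"angular":{"type":"array"},"jaw":{"type":"number"}},"required":["travel","angular"]}

```bash
mkdir -p pics; cat > h.py <<'E'
import numpy as np, cv2
from cell import r
from scipy.spatial.transform import Rotation as R
def calib(n):
    c=r.get_calibration(n); K=np.array(c["camera_matrix"]); a=np.array(c["attitude"])
    M=R.from_quat(a).as_matrix() if a.size==4 else a.reshape(3,3)
    return K,c["k1"],np.array(c["xyz"]),M
def slopes(n,uv):
    K,k1,_,_=calib(n)
    uv=np.atleast_2d(np.array(uv,float))
    return cv2.undistortPoints(uv.reshape(-1,1,2),K,np.array([k1,0,0,0.])).reshape(-1,2)
def cloud(n,uv,z):
    """pixels (N,2), depth (N) -> world"""
    _,_,p,M=calib(n); s=slopes(n,uv)
    return p+(np.c_[s[:,0],-s[:,1],-np.ones(len(s))]*np.asarray(z)[:,None])@M.T
def atz(n,uv,h):
    _,_,p,M=calib(n); s=slopes(n,uv); d=np.c_[s[:,0],-s[:,1],-np.ones(len(s))]@M.T
    return p+d*((h-p[2])/d[:,2])[:,None]
def proj(n,P):
    K,k1,p,M=calib(n); q=(np.atleast_2d(P)-p)@M; x=q[:,:2]/-q[:,2:]; x[:,1]*=-1
    x=x*(1+k1*(x**2).sum(1))[:,None]; return x@K[:2,:2].T+K[:2,2]
def maskcloud(n,mask,dep):
    v,u=np.nonzero(mask&(dep>0)); return cloud(n,np.c_[u,v],dep[v,u])
E
python3 - <<'E'
from h import *
for n in("top","side"):
    im,d=r.camera(n); cv2.imwrite(f"pics/{n}0.png",im); np.save(f"{n}0.npy",d); print(n,r.get_calibration(n))
    for k in("carrier","sleeve","deck","knob","jar1","pot1","lamp_head","lamp_handle","lamp_arm","stock_bottle","blue_jar","tub","carton","mortar"):
        o=r.outline_of(n,k)
        for q in o[:4]:
            if q["score"]<.25: continue
            P=maskcloud(n,q["pixels"],d)
            if len(P): print(k,round(q["score"],2),np.round(q["xy"]),"med",np.round(np.median(P,0),3),"lo",np.round(np.percentile(P,3,axis=0),3),"hi",np.round(np.percentile(P,97,axis=0),3))
print(r.state(),r.tip_reach)
E
```

```text
top {'camera_matrix': array([[481.37323408,   0.        , 324.49428719],
       [  0.        , 481.37323408, 199.22753149],
       [  0.        ,   0.        ,   1.        ]]), 'k1': -0.12970403396838667, 'xyz': array([ 0.41713193, -0.0635183 ,  1.69992722]), 'attitude': array([ 0.01720083, -0.02633484, -0.69783644,  0.71556615])}
carrier 0.57 [262. 201.] med [0.509 0.142 0.018] lo [0.47  0.063 0.011] hi [0.576 0.23  0.026]
sleeve 0.3 [371. 135.] med [ 0.736 -0.231  0.088] lo [ 0.709 -0.261  0.031] hi [ 0.77  -0.203  0.097]
deck 0.9 [346. 188.] med [ 0.575 -0.153  0.005] lo [ 0.5   -0.23  -0.003] hi [ 0.652 -0.077  0.017]
deck 0.33 [392. 169.] med [ 0.632 -0.33   0.064] lo [ 0.61  -0.357  0.013] hi [ 0.657 -0.308  0.075]
knob 0.52 [368. 260.] med [ 0.317 -0.232  0.035] lo [ 0.297 -0.253  0.016] hi [ 0.337 -0.214  0.043]
knob 0.51 [380. 284.] med [ 0.231 -0.283  0.034] lo [ 0.211 -0.305  0.008] hi [ 0.251 -0.262  0.042]
knob 0.42 [366. 226.] med [ 0.431 -0.219  0.034] lo [ 0.41  -0.24   0.002] hi [ 0.451 -0.197  0.042]
knob 0.42 [306. 226.] med [ 0.419 -0.019  0.044] lo [ 0.395 -0.04 
[... 4354 characters left out ...]
: 1.5, 'qpos': array([ 1.20898007e+00,  1.50501902e-01,  1.43741801e+00,  2.01533523e-05,
        1.55382352e+00, -1.34031836e-01]), 'joint_vel': array([ 0.00106607, -0.0005257 , -0.00108703,  0.00027684,  0.00137912,
       -0.00102601]), 'joint_torque': array([-4.17063011e-04, -7.12811136e+01, -5.71031106e+01, -4.66973124e-04,
        1.68187984e-03, -5.83687756e-05]), 'tool_pos': array([0.12986049, 0.56009699, 0.21895651]), 'tool_rot': array([ 1.13646314e-01,  9.93521268e-01, -7.06103196e-05, -2.82667046e-05]), 'ft_force': array([-0.3849423 ,  0.51199978,  0.8459569 ]), 'moment': array([ 0.02759127,  0.01720734, -0.00485545]), 'gripper_force': 0.0, 'finger_gap': 0.08541051545352016} 0.022
```

```bash
python3 - <<'E'
import cv2
a=cv2.imread("pics/top0.png")[90:310,170:480]; cv2.imwrite("pics/topc.png",cv2.resize(a,None,fx=2.5,fy=2.5,interpolation=cv2.INTER_CUBIC))
a=cv2.imread("pics/side0.png")[120:360,220:460]; cv2.imwrite("pics/sidec.png",cv2.resize(a,None,fx=2.5,fy=2.5,interpolation=cv2.INTER_CUBIC))
E
```

```text
(no output)
```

View pics/topc.png

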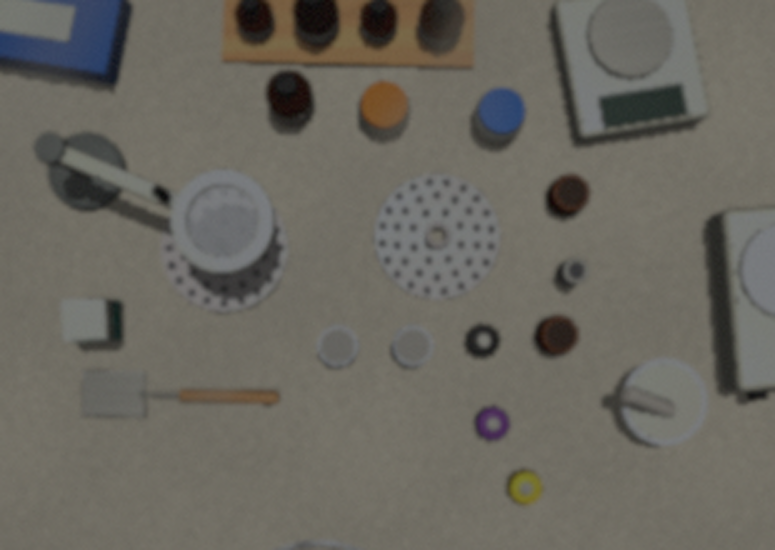

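View pics/sidec.png

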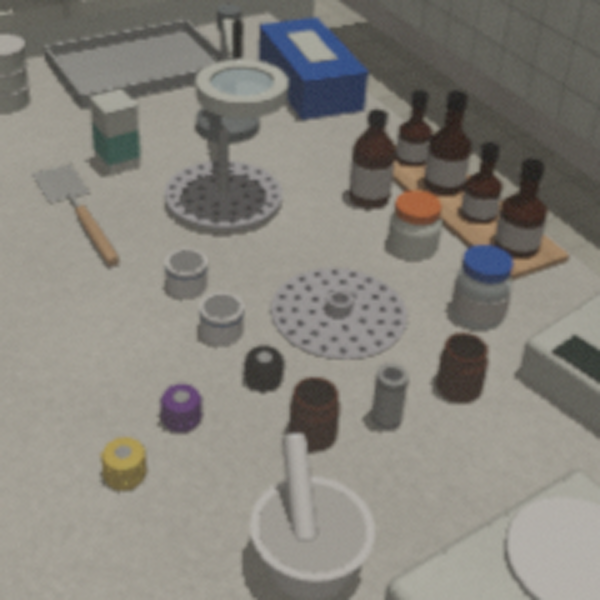

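The black knob (top px (363,226), side px (326,266)) matches the description. Its look-alikes are purple (367,259) and yellow (380,285). There are two amber jars at (393,170) and (392,223), and two pots at (305,228) and (335,228). The lamp head is at (259,179) and its pivot at (189,149).

```bash
cat >> h.py <<'E'
def centre(n,d,xy,rad,zlo,zhi,sr=None):
    """centre of round thing: points in a z band near xy, circle fit by midrange"""
    v,u=np.nonzero(d>0); P=cloud(n,np.c_[u,v],d[v,u]); c=np.array(xy,float)
    for _ in range(4):
        q=P[(np.hypot(*(P[:,:2]-c).T)<(sr or rad+.012))&(P[:,2]>zlo)&(P[:,2]<zhi)]
        if len(q)<5: return None
        (x,y),rr=cv2.minEnclosingCircle(q[:,:2].astype(np.float32)); c=np.array([x,y])
    return np.round([x,y,rr,np.median(q[:,2])],4),len(q)
OBJ=dict(jarA=((.437,-.319),.024,.055,.075),jarB=((.632,-.331),.024,.055,.075),sleeve=((.524,-.342),.018,.06,.085),deck=((.575,-.153),.09,-.001,.012),hub=((.575,-.153),.018,.017,.035),knob=((.431,-.219),.024,.025,.045),potA=((.42,-.123),.028,.034,.052),potB=((.419,-.018),.028,.034,.052))
E
python3 - <<'E'
from h import *
for n in("top","side"):
    d=np.load(n+"0.npy")
    for k,a in OBJ.items(): print(n,k,centre(n,d,*a))
    print("head",centre(n,d,(.57,.13),.065,.195,.225,.075))
print("top pix: pivot",atz("top",[189,149],.219),"handle",atz("top",[234,167],.268),"head",atz("top",[259,179],.214))
a=cv2.imread("pics/top0.png")[135:215,170:300]; b=cv2.imread("pics/side0.png")[120:220,260:360]
cv2.imwrite("pics/lamp.png",np.hstack([cv2.resize(a,(650,400),interpolation=2),cv2.resize(b,(400,400),interpolation=2)])[:, :800] if 0 else cv2.resize(a,(780,480),interpolation=2))
cv2.imwrite("pics/lamps.png",cv2.resize(b,(500,500),interpolation=2))
E
```

```text
top jarA (array([ 0.4397, -0.3221,  0.0268,  0.0662]), 176)
top jarB (array([ 0.6356, -0.3357,  0.0273,  0.0661]), 167)
top sleeve (array([ 0.528 , -0.3401,  0.0187,  0.072 ]), 95)
top deck (array([ 0.5749, -0.1529,  0.102 ,  0.0046]), 2048)
top hub (array([ 0.5765, -0.1536,  0.018 ,  0.0263]), 53)
top knob (array([ 0.4307, -0.2189,  0.0245,  0.0353]), 143)
top potA (array([ 0.421 , -0.122 ,  0.0282,  0.0439]), 200)
top potB (array([ 0.4179, -0.0176,  0.028 ,  0.0444]), 201)
head (array([0.5707, 0.1328, 0.0727, 0.2111]), 1409)
side jarA (array([ 0.4406, -0.3228,  0.0275,  0.0649]), 221)
side jarB (array([ 0.6369, -0.3342,  0.0263,  0.0649]), 185)
side sleeve (array([ 0.5286, -0.3419,  0.0201,  0.0706]), 134)
side deck (array([ 0.5752, -0.1533,  0.102 ,  0.0038]), 1698)
side hub (array([ 0.5754, -0.1552,  0.02  ,  0.0235]), 67)
side knob (array([ 0.4308, -0.2202,  0.0254,  0.0345]), 158)
side potA (array([ 0.4214, -0.1229,  0.0304,  0.0428]), 205)
side potB (array([ 0.4161, -0.0185,  0.0301,  0.0427]), 173)
head (array([0.573 , 0.1289, 0.0742, 0.2093]), 673)
top pix: pivot [[0.65523012 0.3460829  0.219     ]] handle [[0.59558688 0.19295324 0.268     ]] head [[0.56667772 0.12316908 0.214     ]]
```

View pics/lamp.png

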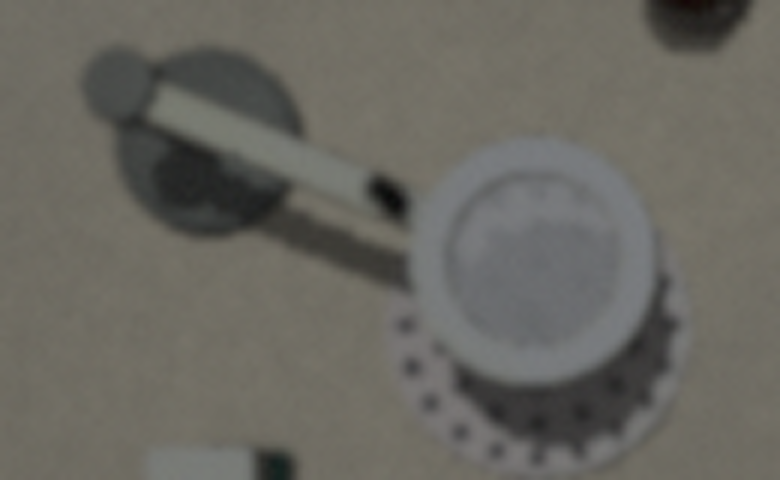

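View pics/lamps.png

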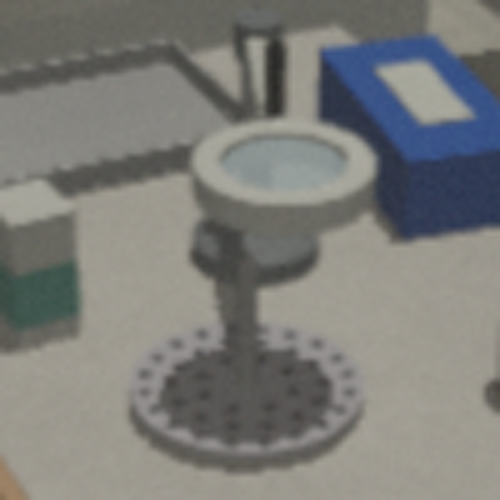

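The crop shows the post top at about (190,149), the black pin's top at about (233,167) and the head centre at (259,178). This puts the pin near (0.596, 0.196), with the arm pointing along (-0.37, -0.93).

>>> apply_moves(
  travel=[
    [2.91,-2.28,2.5],
    [2.91,-2.28,2.5],
    [2.91,-2.28,2.5],
    [2.91,-2.28,2.6],
    [2.91,-2.28,0],
    [2.91,-2.28,0],
    [2.91,-2.28,0],
    [2.91,-2.28,0],
  ],
  angular=[
    [0,0,5.1],
    [0,0,5.1],
    [0,0,5.1],
    [0,0,5.1],
    [0,0,5.1],
    [0,0,5.1],
    [0,0,5.1],
    [0,0,5.1],
  ],
  jaw=35,
)

```text
t: 2.3
tool_pos: [0.3637, 0.3766, 0.3201]
tool_rot: [-0.242, 0.97, 0.0, 0.0]
ft_force: [-0.0, 0.5, 0.7]
finger_gap: 0.0298
gripper_force: 0.0
```

>>> apply_moves(
  travel=[
    [2.91,-2.28,0],
    [2.91,-2.28,0],
    [2.91,-2.28,0],
    [2.91,-2.28,0],
    [2.91,-2.28,0],
    [2.91,-2.28,0],
    [2.91,-2.28,0],
    [2.91,-2.28,0],
  ],
  angular=[
    [0,0,5.1],
    [0,0,5.1],
    [0,0,5.1],
    [0,0,5.1],
    [0,0,5.1],
    [0,0,5.1],
    [0,0,5.1],
    [0,0,5.1],
  ],
)

```text
t: 3.1
tool_pos: [0.5965, 0.1942, 0.32]
tool_rot: [-0.565, 0.825, -0.0, 0.0]
ft_force: [-0.6, 0.7, 0.5]
finger_gap: 0.0296
gripper_force: 0.0
```

>>> apply_moves(
  travel=[
    [0,0,0],
    [0,0,0],
  ],
  angular=[
    [0,0,0],
    [0,0,0],
  ],
)

```text
t: 3.3
tool_pos: [0.5958, 0.1948, 0.3195]
tool_rot: [-0.562, 0.827, 0.0, -0.0]
ft_force: [-0.4, -0.6, 0.7]
finger_gap: 0.0301
gripper_force: 0.0
```

>>> apply_moves(
  travel=[
    [0,0,-2],
    [0,0,-2],
    [0,0,-1.5],
    [0,0,-1.4],
    [0,0,0],
  ],
  angular=[
    [0,0,0],
    [0,0,0],
    [0,0,0],
    [0,0,0],
    [0,0,0],
  ],
)

```text
t: 3.8
tool_pos: [0.5947, 0.1956, 0.2493]
tool_rot: [-0.563, 0.826, 0.0, -0.001]
ft_force: [-0.8, -0.0, 0.4]
finger_gap: 0.0297
gripper_force: 0.0
```

```bash
python3 - <<'E'
from h import *
im,d=r.camera("side"); cv2.imwrite("pics/g.png",cv2.resize(im[90:190,260:360],(500,500),interpolation=2))
a=np.radians(248.3-7.5*np.arange(10)); print(np.round(np.diff(16*np.c_[np.cos(a),np.sin(a)],axis=0),2).tolist()); print(r.state()["ft_force"])
E
```

```text
[[-1.89, 0.9], [-1.76, 1.14], [-1.59, 1.36], [-1.4, 1.55], [-1.19, 1.72], [-0.95, 1.86], [-0.7, 1.97], [-0.44, 2.05], [-0.17, 2.09]]
[0.21275014 0.85681911 0.41556212]
```

View pics/g.png

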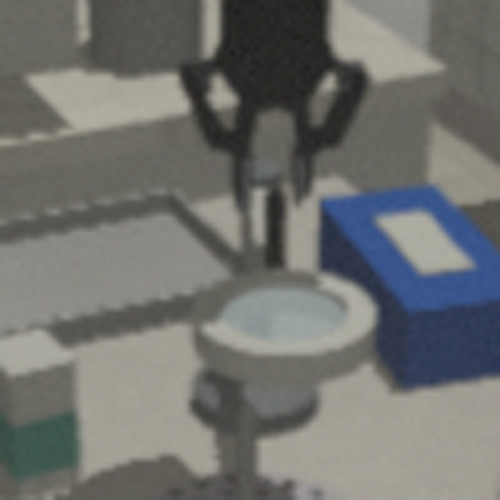

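The pin sits between the fingers, so I'll swing the lamp.

>>> apply_moves(
  travel=[
    [-1.89,0.9,0],
    [-1.76,1.14,0],
    [-1.59,1.36,0],
    [-1.4,1.55,0],
    [-1.19,1.72,0],
    [-0.95,1.86,0],
    [-0.7,1.97,0],
    [-0.44,2.05,0],
  ],
  angular=[
    [0,0,-7.5],
    [0,0,-7.5],
    [0,0,-7.5],
    [0,0,-7.5],
    [0,0,-7.5],
    [0,0,-7.5],
    [0,0,-7.5],
    [0,0,-7.5],
  ],
)

```text
t: 4.65
tool_pos: [0.496, 0.3214, 0.2523]
tool_rot: [-0.072, 0.997, -0.0, 0.001]
ft_force: [0.5, -2.0, 0.3]
finger_gap: 0.0297
gripper_force: 1.2
```

>>> apply_moves(
  travel=[
    [-0.17,2.09,0],
    [0.11,2.09,0],
    [0.38,2.06,0],
    [0,0,0],
    [0,0,3],
    [0,0,4],
    [0,0,0],
  ],
  angular=[
    [0,0,-7.5],
    [0,0,-7.5],
    [0,0,-7.5],
    [0,0,0],
    [0,0,0],
    [0,0,0],
    [0,0,0],
  ],
)

```text
t: 5.35
tool_pos: [0.5003, 0.3831, 0.3274]
tool_rot: [0.12, 0.993, 0.002, 0.003]
ft_force: [-0.3, -0.2, -0.3]
finger_gap: 0.0302
gripper_force: 0.0
```

```bash
cat >> h.py <<'E'
def look(n,name=None):
    im,d=r.camera(n)
    if name: cv2.imwrite(f"pics/{name}.png",im)
    return im,d
E
python3 - <<'E'
from h import *
for n in("top","side"):
    im,d=look(n,n+"1"); np.save(n+"1.npy",d)
    print(n,"spindle",centre(n,d,(.55,.14),.008,.10,.135,.05),"tip",centre(n,d,(.55,.14),.008,.12,.135,.05),"deck",centre(n,d,(.55,.14),.09,.012,.024,.11))
    print("head",centre(n,d,(.42,.39),.065,.195,.225,.09))
a=cv2.imread("pics/top1.png")[110:250,150:330]; b=cv2.imread("pics/side1.png")[140:240,240:380]
cv2.imwrite("pics/v1.png",np.vstack([cv2.resize(a,(450,350),interpolation=2),cv2.resize(b,(450,250),interpolation=2)])[:600])
E
```

```text
top spindle (array([0.5513, 0.1461, 0.0085, 0.1242]), 23) tip (array([0.5521, 0.1465, 0.0075, 0.1274]), 16) deck (array([0.547 , 0.1512, 0.0967, 0.0182]), 1751)
head (array([0.4555, 0.4091, 0.088 , 0.2124]), 593)
side spindle (array([0.5496, 0.1438, 0.0083, 0.1167]), 30) tip (array([0.5494, 0.1439, 0.0082, 0.1236]), 12) deck (array([0.5503, 0.1445, 0.0934, 0.0173]), 979)
head (array([0.449 , 0.398 , 0.0879, 0.2091]), 572)
```

View pics/v1.png

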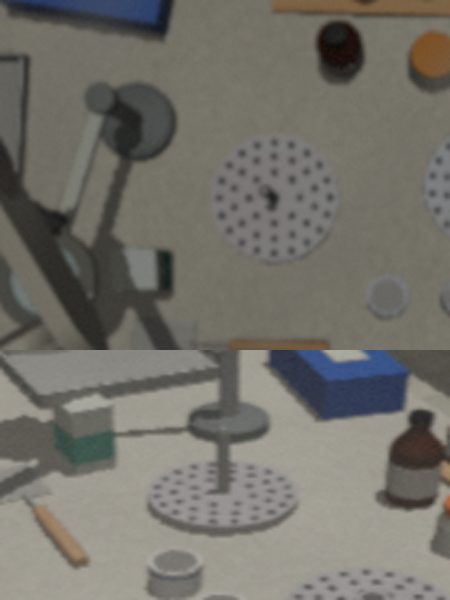

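The lamp is swung clear. The carrier is open, with the spindle at about (0.5505, 0.145). Next is the sleeve.

>>> apply_moves(
  travel=[
    [0.18,-4.53,0],
    [0.18,-4.53,0],
    [0.18,-4.53,0],
    [0.18,-4.53,0],
    [0.18,-4.53,0],
    [0.18,-4.53,0],
    [0.18,-4.53,0],
    [0.18,-4.53,0],
  ],
  angular=[
    [0,0,1],
    [0,0,1],
    [0,0,1],
    [0,0,1],
    [0,0,1],
    [0,0,1],
    [0,0,1],
    [0,0,1],
  ],
  jaw=80,
)

```text
t: 6.25
tool_pos: [0.513, 0.0188, 0.3204]
tool_rot: [0.051, 0.999, -0.0, -0.0]
ft_force: [1.0, 0.2, -0.3]
finger_gap: 0.0681
gripper_force: 0.0
```

>>> apply_moves(
  travel=[
    [0.18,-4.53,0],
    [0.18,-4.53,0],
    [0.18,-4.53,-2],
    [0.18,-4.53,-2],
    [0.18,-4.53,-2],
    [0.18,-4.53,-2],
    [0.18,-4.53,-2],
    [0.18,-4.53,-2],
  ],
  angular=[
    [0,0,1],
    [0,0,1],
    [0,0,1],
    [0,0,1],
    [0,0,1],
    [0,0,1],
    [0,0,0],
    [0,0,0],
  ],
)

```text
t: 7.05
tool_pos: [0.5273, -0.3434, 0.1994]
tool_rot: [-0.001, 1.0, 0.0, -0.0]
ft_force: [0.5, 0.7, 0.7]
finger_gap: 0.0682
gripper_force: 0.0
```

>>> apply_moves(
  travel=[
    [0,0,-4],
    [0,0,-4],
    [0,0,0],
    [0,0,0],
  ],
  angular=[
    [0,0,0],
    [0,0,0],
    [0,0,0],
    [0,0,0],
  ],
)

```text
t: 7.45
tool_pos: [0.5279, -0.3414, 0.1215]
tool_rot: [-0.001, 1.0, 0.0, -0.0]
ft_force: [-0.9, -0.4, 1.6]
finger_gap: 0.0686
gripper_force: 0.0
```

>>> apply_moves(
  travel=[
    [0,0,-2.6],
    [0,0,-2.6],
    [0,0,0],
  ],
  angular=[
    [0,0,0],
    [0,0,0],
    [0,0,0],
  ],
)

```text
t: 7.75
tool_pos: [0.5279, -0.341, 0.0686]
tool_rot: [-0.001, 1.0, 0.0, -0.001]
ft_force: [-0.0, 0.4, 0.2]
finger_gap: 0.0682
gripper_force: 0.0
```

>>> apply_moves(
  travel=[
    [0,0,0],
    [0,0,0],
    [0,0,0],
    [0,0,0],
    [0,0,0],
    [0,0,0],
  ],
  angular=[
    [0,0,0],
    [0,0,0],
    [0,0,0],
    [0,0,0],
    [0,0,0],
    [0,0,0],
  ],
  jaw=0,
)

```text
t: 8.35
tool_pos: [0.5283, -0.3416, 0.0692]
tool_rot: [-0.0, 1.0, -0.0, 0.0]
ft_force: [-0.7, -0.3, -0.3]
finger_gap: -0.0003
gripper_force: 0.0
```

>>> apply_moves(
  travel=[
    [0,0,2.5],
    [0,0,4],
    [0,0,4],
    [0,0,4],
    [0,0,1],
    [0,0,0],
  ],
  angular=[
    [0,0,0],
    [0,0,0],
    [0,0,0],
    [0,0,0],
    [0,0,0],
    [0,0,0],
  ],
)

```text
t: 8.95
tool_pos: [0.5287, -0.342, 0.2258]
tool_rot: [-0.0, 1.0, -0.001, 0.001]
ft_force: [-0.0, 0.1, -0.3]
finger_gap: 0.0002
gripper_force: 0.0
```

The fingers closed on nothing, so I'll look.

```bash
python3 - <<'E'
from h import *
for n in("top","side"):
    im,d=look(n,n+"2"); np.save(n+"2.npy",d)
    print(n,r.spot_in(n,"sleeve")[:3]); print(centre(n,d,*OBJ["sleeve"]))
b=cv2.imread("pics/side2.png")[190:340,280:460]
cv2.imwrite("pics/v2.png",cv2.resize(b,(720,600),interpolation=2))
E
```

```text
top [{'xy': [399.2, 198.0], 'score': 0.59}]
(array([ 0.5219, -0.3427,  0.0162,  0.0709]), 45)
side [{'xy': [375.9, 278.4], 'score': 0.76}]
(array([ 0.5291, -0.3413,  0.0207,  0.0709]), 133)
```

View pics/v2.png

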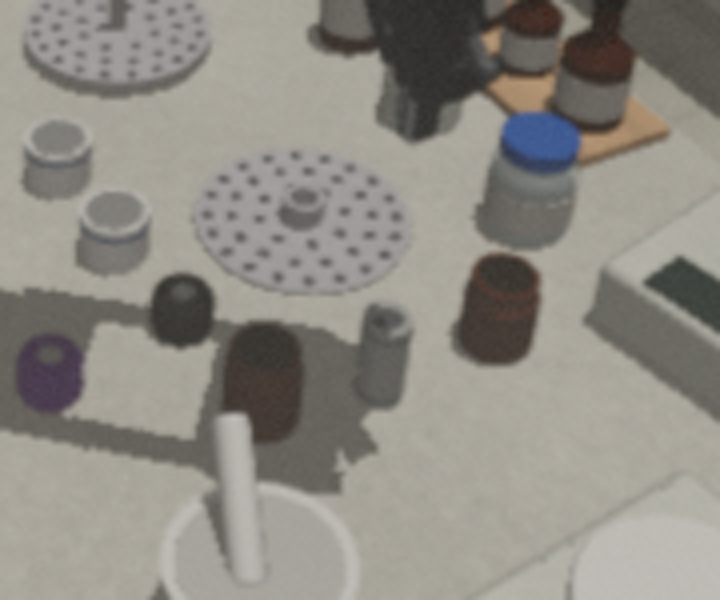

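```bash
python3 - <<'E'
from h import *
s=r.state(); T=s["tool_pos"]; print(T,s["qpos"],s["tool_rot"])
for n in("top","side"):
    d=np.load(n+"2.npy"); print(n,proj(n,T),proj(n,T-[0,0,.022]),proj(n,[.528,-.341,.075]))
    v,u=np.nonzero(d>0); P=cloud(n,np.c_[u,v],d[v,u]); q=P[(P[:,2]>.18)&(P[:,2]<.26)&(np.hypot(P[:,0]-T[0],P[:,1]-T[1])<.12)]
    print(len(q), np.round(np.percentile(q,[2,50,98],axis=0),3) if len(q) else "")
E
```

```text
[ 0.52787443 -0.34129681  0.22215054] [-6.96378540e-01  2.63485536e-01  1.29582976e+00 -9.27330303e-05
  1.58475835e+00 -2.26797635e+00] [-4.00153392e-04  9.99999149e-01  7.60534946e-04 -9.81107837e-04]
top [[408.49378954 195.11664269]] [[407.18467273 195.60563125]] [[400.31370755 198.09994998]]
0 
side [[382.9355637  227.66212378]] [[382.02190846 234.28356234]] [[377.18469659 269.05901035]]
74 [[ 0.516 -0.356  0.234]
 [ 0.521 -0.348  0.248]
 [ 0.534 -0.329  0.258]]
```

The sleeve still stands at (0.528, -0.341). The fingertips show at row 225, about z 0.231, where TCP minus tip_reach would put them at 0.200. So the real tips sit about 31 mm higher than the nominal figures, which also explains the miss. I'll retry 3 cm lower.

>>> apply_moves(
  travel=[
    [0,0,0],
    [0,0,-4],
    [0,0,-4],
    [0,0,-4],
    [0,0,0],
    [0,0,0],
  ],
  angular=[
    [0,0,0],
    [0,0,0],
    [0,0,0],
    [0,0,0],
    [0,0,0],
    [0,0,0],
  ],
  jaw=80,
)

```text
t: 9.75
tool_pos: [0.5282, -0.3416, 0.1045]
tool_rot: [-0.0, 1.0, 0.0, -0.0]
ft_force: [-0.2, 0.1, 1.5]
finger_gap: 0.0687
gripper_force: 0.0
```

>>> apply_moves(
  travel=[
    [0,0,-3],
    [0,0,-2],
    [0,0,-1.4],
    [0,0,0],
  ],
  angular=[
    [0,0,0],
    [0,0,0],
    [0,0,0],
    [0,0,0],
  ],
)

```text
t: 10.15
tool_pos: [0.5283, -0.3416, 0.04]
tool_rot: [-0.0, 1.0, 0.0, -0.0]
ft_force: [-0.5, 0.4, 0.2]
finger_gap: 0.0684
gripper_force: 0.0
```

>>> apply_moves(
  travel=[
    [0,0,0],
    [0,0,0],
    [0,0,0],
    [0,0,0],
    [0,0,0],
    [0,0,0],
  ],
  angular=[
    [0,0,0],
    [0,0,0],
    [0,0,0],
    [0,0,0],
    [0,0,0],
    [0,0,0],
  ],
  jaw=0,
)

```text
t: 10.75
tool_pos: [0.5291, -0.342, 0.0419]
tool_rot: [-0.0, 1.0, -0.001, 0.001]
ft_force: [-0.9, 1.4, 8.6]
finger_gap: 0.0343
gripper_force: 59.0
```

>>> apply_moves(
  travel=[
    [0,0,2],
    [0,0,4],
    [0,0,4],
    [0,0,4],
    [0,0,4],
    [0,0,2],
    [0,0,0],
    [0,0,0],
  ],
  angular=[
    [0,0,0],
    [0,0,0],
    [0,0,0],
    [0,0,0],
    [0,0,0],
    [0,0,0],
    [0,0,0],
    [0,0,0],
  ],
)

```text
t: 11.55
tool_pos: [0.5282, -0.3416, 0.24]
tool_rot: [-0.0, 1.0, -0.0, 0.0]
ft_force: [-1.2, 0.3, -2.5]
finger_gap: 0.0343
gripper_force: 60.1
```

```bash
python3 - <<'E'
from h import *
im,d=look("side","s3"); T=r.state()["tool_pos"]; print(T,r.state()["finger_gap"],r.state()["ft_force"])
cv2.imwrite("pics/v3.png",cv2.resize(im[170:290,330:440],(550,600),interpolation=2))
o=r.outline_of("side","sleeve")
for q in o[:2]:
    P=maskcloud("side",q["pixels"],d); print(q["score"],q["xy"],np.round(np.percentile(P,[2,50,98],axis=0),3))
E
```

```text
[ 0.52798745 -0.34136179  0.23902774] 0.034321568310586345 [-0.15983819  0.26665659 -1.51834096]
0.58 [380.2, 228.3] [[ 0.509 -0.359  0.199]
 [ 0.516 -0.35   0.238]
 [ 0.535 -0.329  0.273]]
0.33 [325.1, 266.7] [[ 0.408 -0.243  0.   ]
 [ 0.425 -0.23   0.032]
 [ 0.45  -0.2    0.038]]
```

View pics/v3.png

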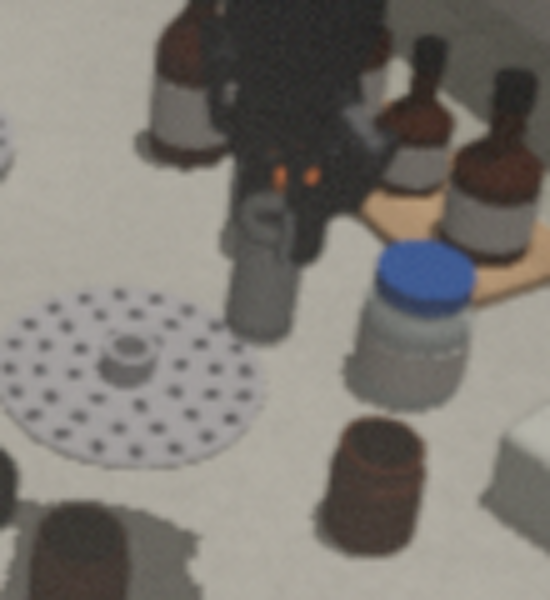

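The sleeve hangs upright in the grip, its base 40 mm below the TCP. I'll carry it to the spindle.

>>> apply_moves(
  travel=[
    [0.19,4.06,0],
    [0.19,4.06,0],
    [0.19,4.06,0],
    [0.19,4.06,0],
    [0.19,4.06,0],
    [0.19,4.06,0],
    [0.19,4.06,0],
    [0.19,4.06,0],
  ],
  angular=[
    [0,0,0],
    [0,0,0],
    [0,0,0],
    [0,0,0],
    [0,0,0],
    [0,0,0],
    [0,0,0],
    [0,0,0],
  ],
)

```text
t: 12.45
tool_pos: [0.5429, -0.0151, 0.2389]
tool_rot: [-0.0, 1.0, 0.0, -0.001]
ft_force: [0.6, -0.7, -1.4]
finger_gap: 0.0346
gripper_force: 60.2
```

>>> apply_moves(
  travel=[
    [0.18,4.06,0],
    [0.18,4.05,0],
    [0.18,4.05,0],
    [0.18,4.05,0],
    [0,0,-2],
    [0,0,-2],
    [0,0,-1.5],
    [0,0,0],
  ],
  angular=[
    [0,0,0],
    [0,0,0],
    [0,0,0],
    [0,0,0],
    [0,0,0],
    [0,0,0],
    [0,0,0],
    [0,0,0],
  ],
)

```text
t: 13.25
tool_pos: [0.5496, 0.145, 0.1822]
tool_rot: [-0.0, 1.0, -0.0, -0.002]
ft_force: [0.0, 0.3, -0.4]
finger_gap: 0.0346
gripper_force: 60.3
```

```bash
python3 - <<'E'
from h import *
im,d=look("side","s4"); T=r.state()["tool_pos"]; print(T)
print(centre("side",d,(T[0],T[1]),.018,.145,.175,.03),"spindle",centre("side",d,(.55,.145),.008,.03,.12,.03))
cv2.imwrite("pics/v4.png",cv2.resize(im[120:220,260:360],(500,500),interpolation=2))
E
```

```text
[0.55019289 0.14502662 0.18395188]
(array([0.5446, 0.1387, 0.0175, 0.1612]), 73) spindle (array([0.5503, 0.1403, 0.0087, 0.0738]), 81)
```

View pics/v4.png

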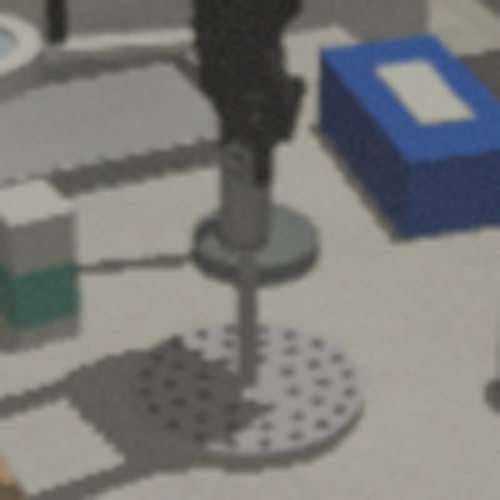

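Aligned: sleeve bottom at crop (245,245), spindle below it at x≈247. Lowering gently.

>>> apply_moves(
  travel=[
    [0,0,-0.8],
    [0,0,-0.8],
    [0,0,-0.6],
    [0,0,-0.6],
    [0,0,0],
    [0,0,0],
  ],
  angular=[
    [0,0,0],
    [0,0,0],
    [0,0,0],
    [0,0,0],
    [0,0,0],
    [0,0,0],
  ],
)

```text
t: 13.9
tool_pos: [0.5507, 0.1453, 0.157]
tool_rot: [-0.0, 1.0, -0.0, -0.0]
ft_force: [0.6, -0.2, -1.6]
finger_gap: 0.0345
gripper_force: 60.3
```

>>> apply_moves(
  travel=[
    [0,0,-1.6],
    [0,0,-1.6],
    [0,0,-1.6],
    [0,0,-1.6],
    [0,0,-1.4],
    [0,0,-1.2],
    [0,0,-0.6],
    [0,0,0],
  ],
  angular=[
    [0,0,0],
    [0,0,0],
    [0,0,0],
    [0,0,0],
    [0,0,0],
    [0,0,0],
    [0,0,0],
    [0,0,0],
  ],
)

```text
t: 14.7
tool_pos: [0.5508, 0.1454, 0.0607]
tool_rot: [-0.0, 1.0, -0.0, -0.0]
ft_force: [0.5, -1.0, -1.0]
finger_gap: 0.0347
gripper_force: 60.3
```

>>> apply_moves(
  travel=[
    [0,0,-0.15],
    [0,0,-0.1],
    [0,0,0],
  ],
  angular=[
    [0,0,0],
    [0,0,0],
    [0,0,0],
  ],
)

```text
t: 15.0
tool_pos: [0.5516, 0.1455, 0.0599]
tool_rot: [-0.0, 1.0, 0.0, 0.001]
ft_force: [-2.4, 0.8, 10.8]
finger_gap: 0.0347
gripper_force: 61.4
```

>>> apply_moves(
  travel=[
    [0,0,0],
    [0,0,0],
    [0,0,0],
    [0,0,2],
    [0,0,4],
    [0,0,4],
    [0,0,2.2],
    [0,0,0],
  ],
  angular=[
    [0,0,0],
    [0,0,0],
    [0,0,0],
    [0,0,0],
    [0,0,0],
    [0,0,0],
    [0,0,0],
    [0,0,0],
  ],
  jaw=70,
)

```text
t: 15.8
tool_pos: [0.5519, 0.1455, 0.184]
tool_rot: [-0.0, 1.0, 0.0, 0.003]
ft_force: [-0.3, 0.7, -1.3]
finger_gap: 0.0597
gripper_force: 0.0
```

>>> apply_moves(
  travel=[
    [0.71,-4,0],
    [0.71,-4,0],
    [0.71,-4,0],
    [0.71,-4,0],
    [0.71,-4,0],
    [0.71,-4,0],
    [0.71,-4,0],
    [0.71,-4,0],
  ],
  angular=[
    [0,0,0],
    [0,0,0],
    [0,0,0],
    [0,0,0],
    [0,0,0],
    [0,0,0],
    [0,0,0],
    [0,0,0],
  ],
  jaw=100,
)

```text
t: 16.6
tool_pos: [0.6073, -0.1764, 0.1795]
tool_rot: [-0.0, 1.0, 0.0, -0.0]
ft_force: [-0.1, 0.5, 0.2]
finger_gap: 0.0857
gripper_force: 0.0
```

>>> apply_moves(
  travel=[
    [0.7,-4,0],
    [0.7,-4,0],
    [0.7,-4,0],
    [0.7,-4.05,0],
    [0,0,-2],
    [0,0,-2],
    [0,0,0],
    [0,0,0],
  ],
  angular=[
    [0,0,0],
    [0,0,0],
    [0,0,0],
    [0,0,0],
    [0,0,0],
    [0,0,0],
    [0,0,0],
    [0,0,0],
  ],
)

```text
t: 17.4
tool_pos: [0.6353, -0.335, 0.1402]
tool_rot: [-0.001, 1.0, 0.0, -0.0]
ft_force: [-0.8, 0.4, 1.0]
finger_gap: 0.0856
gripper_force: 0.0
```

```bash
python3 - <<'E'
from h import *
T=r.state()["tool_pos"]; print(T)
for n in("top","side"):
    im,d=look(n,n+"5")
    print(n,"sleeve",centre(n,d,(.5507,.1452),.018,.075,.1,.03),"spindle",centre(n,d,(.55,.145),.008,.11,.135,.03))
    for k in OBJ: print(k,centre(n,d,*OBJ[k]))
E
```

```text
[ 0.63532151 -0.33497497  0.14022559]
top sleeve (array([0.55  , 0.1476, 0.0186, 0.0916]), 71) spindle (array([0.5518, 0.1455, 0.0078, 0.1253]), 18)
jarA None
jarB (array([ 0.6359, -0.334 ,  0.0247,  0.0659]), 98)
sleeve None
deck (array([ 0.5754, -0.1525,  0.1018,  0.0048]), 1815)
hub (array([ 0.5799, -0.1496,  0.0218,  0.025 ]), 49)
knob None
potA (array([ 0.4214, -0.1207,  0.0282,  0.0447]), 123)
potB (array([ 0.4177, -0.0177,  0.0281,  0.0442]), 202)
side sleeve (array([0.5476, 0.1423, 0.0198, 0.0883]), 68) spindle (array([0.5507, 0.1396, 0.0079, 0.1208]), 22)
jarA (array([ 0.4412, -0.3221,  0.0268,  0.0649]), 219)
jarB (array([ 0.6375, -0.3346,  0.027 ,  0.0647]), 186)
sleeve None
deck (array([ 0.575 , -0.1531,  0.1019,  0.0038]), 1701)
hub (array([ 0.5765, -0.1548,  0.0192,  0.0236]), 72)
knob (array([ 0.4302, -0.2209,  0.0252,  0.0346]), 161)
potA (array([ 0.4205, -0.1213,  0.0314,  0.0431]), 203)
potB (array([ 0.4175, -0.0179,  0.0306,  0.043 ]), 169)
```

>>> apply_moves(
  travel=[
    [0.1,0,-3.5],
    [0,0,-3.5],
    [0,0,-3],
    [0,0,-2],
    [0,0,-1],
    [0,0,0],
  ],
  angular=[
    [0,0,0],
    [0,0,0],
    [0,0,0],
    [0,0,0],
    [0,0,0],
    [0,0,0],
  ],
)

```text
t: 18.1
tool_pos: [0.6364, -0.335, 0.0102]
tool_rot: [-0.001, 1.0, 0.0, -0.0]
ft_force: [-0.7, -0.1, 0.5]
finger_gap: 0.0855
gripper_force: 0.0
```

>>> apply_moves(
  travel=[
    [0,0,0],
    [0,0,0],
    [0,0,0],
    [0,0,0],
    [0,0,0],
  ],
  angular=[
    [0,0,0],
    [0,0,0],
    [0,0,0],
    [0,0,0],
    [0,0,0],
  ],
  jaw=0,
)

```text
t: 18.6
tool_pos: [0.6374, -0.3357, 0.0128]
tool_rot: [-0.0, 1.0, -0.001, 0.001]
ft_force: [-0.7, 0.5, 9.4]
finger_gap: 0.0541
gripper_force: 64.1
```

```bash
python3 - <<'E'
from h import *
im,d=look("side","s6"); print(r.state()["tool_pos"])
cv2.imwrite("pics/v6.png",cv2.resize(im[190:310,340:450],(550,600),interpolation=2))
E
```

```text
[ 0.63735023 -0.33563217  0.01280933]
```

View pics/v6.png

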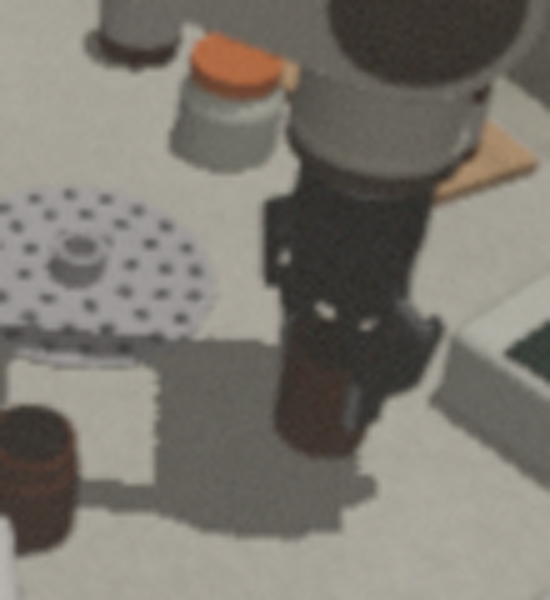

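Jar B is gripped (gap 54 mm). I'll carry it to the far side of the base deck.

>>> apply_moves(
  travel=[
    [0,0,2],
    [0,0,4],
    [0,0,4.5],
    [0,0,4.5],
    [-0.22,4,0],
    [-0.22,4,0],
    [-0.23,4,0],
    [-0.23,4,0],
  ],
  angular=[
    [0,0,0],
    [0,0,0],
    [0,0,0],
    [0,0,0],
    [0,0,0],
    [0,0,0],
    [0,0,0],
    [0,0,0],
  ],
)

```text
t: 19.45
tool_pos: [0.6273, -0.1738, 0.1615]
tool_rot: [-0.0, 1.0, -0.0, 0.001]
ft_force: [1.3, -0.7, -1.4]
finger_gap: 0.0538
gripper_force: 63.8
```

>>> apply_moves(
  travel=[
    [-0.23,4,0],
    [-0.23,4,0],
    [-0.23,4,0],
    [-0.23,4,0],
    [-0.23,4,0],
    [-0.23,4,0],
    [-0.23,4,0],
    [-0.23,4,0],
  ],
  angular=[
    [0,0,0],
    [0,0,0],
    [0,0,0],
    [0,0,0],
    [0,0,0],
    [0,0,0],
    [0,0,0],
    [0,0,0],
  ],
)

```text
t: 20.25
tool_pos: [0.6089, 0.1465, 0.1616]
tool_rot: [-0.0, 1.0, 0.0, 0.001]
ft_force: [-0.4, -0.6, -1.6]
finger_gap: 0.0539
gripper_force: 63.8
```

>>> apply_moves(
  travel=[
    [0,0,0],
    [0,0,-3],
    [0,0,-3],
    [0,0,-2],
    [0,0,-2],
    [0,0,-1.5],
    [0,0,-0.8],
    [0,0,0],
  ],
  angular=[
    [0,0,0],
    [0,0,0],
    [0,0,0],
    [0,0,0],
    [0,0,0],
    [0,0,0],
    [0,0,0],
    [0,0,0],
  ],
)

```text
t: 21.05
tool_pos: [0.6088, 0.1446, 0.037]
tool_rot: [-0.0, 1.0, -0.0, -0.0]
ft_force: [-0.5, 0.3, -1.3]
finger_gap: 0.054
gripper_force: 63.8
```

>>> apply_moves(
  travel=[
    [0,0,-0.4],
    [0,0,-0.3],
    [0,0,-0.1],
    [0,0,0],
  ],
  angular=[
    [0,0,0],
    [0,0,0],
    [0,0,0],
    [0,0,0],
  ],
)

```text
t: 21.45
tool_pos: [0.6095, 0.1449, 0.0308]
tool_rot: [-0.0, 1.0, -0.0, 0.001]
ft_force: [-3.6, -0.9, 9.1]
finger_gap: 0.0539
gripper_force: 64.8
```

```bash
python3 - <<'E'
from h import *
for n in("top","side"):
    im,d=look(n,n+"7")
    print(n,"jar",centre(n,d,(.609,.145),.025,.045,.095,.033),"sleeve",centre(n,d,(.5507,.1452),.018,.06,.1,.026))
cv2.imwrite("pics/v7.png",cv2.resize(im[130:230,260:360],(500,500),interpolation=2))
E
```

```text
top jar (array([0.5606, 0.1425, 0.0294, 0.0897]), 78) sleeve (array([0.5496, 0.1472, 0.0184, 0.0915]), 77)
side jar (array([0.607 , 0.1448, 0.033 , 0.0731]), 143) sleeve (array([0.5488, 0.1419, 0.0194, 0.083 ]), 97)
```

View pics/v7.png

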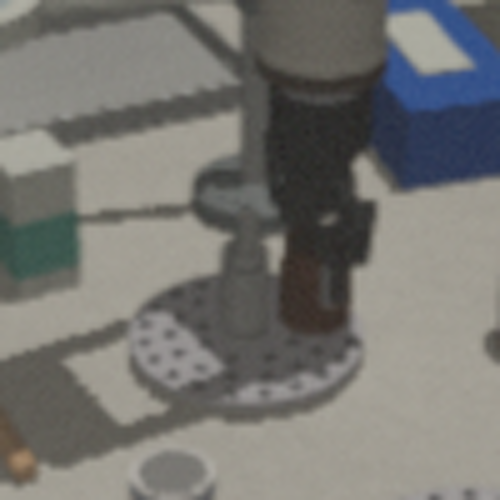

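>>> apply_moves(
  travel=[
    [0,0,0],
    [0,0,0],
    [0,0,0],
    [0,0,2],
    [0,0,3],
    [0,0,4],
    [0,0,4],
    [0,0,0],
  ],
  angular=[
    [0,0,0],
    [0,0,0],
    [0,0,0],
    [0,0,0],
    [0,0,0],
    [0,0,0],
    [0,0,0],
    [0,0,0],
  ],
  jaw=90,
)

```text
t: 22.35
tool_pos: [0.6111, 0.1451, 0.1654]
tool_rot: [-0.0, 1.0, 0.0, 0.004]
ft_force: [0.1, 0.3, -0.2]
finger_gap: 0.0767
gripper_force: 0.0
```

>>> apply_moves(
  travel=[
    [-1.4,-3.9,0],
    [-1.4,-3.9,0],
    [-1.4,-3.9,0],
    [-1.4,-3.9,0],
    [-1.4,-3.9,0],
    [-1.4,-3.9,0],
    [-1.4,-3.9,0],
    [-1.4,-3.9,0],
  ],
  angular=[
    [0,0,0],
    [0,0,0],
    [0,0,0],
    [0,0,0],
    [0,0,0],
    [0,0,0],
    [0,0,0],
    [0,0,0],
  ],
)

```text
t: 23.15
tool_pos: [0.4962, -0.1686, 0.1593]
tool_rot: [-0.0, 1.0, -0.0, 0.0]
ft_force: [0.1, -0.2, 1.2]
finger_gap: 0.0769
gripper_force: 0.0
```

>>> apply_moves(
  travel=[
    [-1.4,-3.9,0],
    [-1.4,-3.9,0],
    [-1.4,-3.9,0],
    [-1.4,-3.9,0],
    [0,0,-2],
    [0,0,-2],
    [0,0,0],
    [0,0,0],
  ],
  angular=[
    [0,0,0],
    [0,0,0],
    [0,0,0],
    [0,0,0],
    [0,0,0],
    [0,0,0],
    [0,0,0],
    [0,0,0],
  ],
)

```text
t: 23.95
tool_pos: [0.4411, -0.3231, 0.1197]
tool_rot: [-0.0, 1.0, 0.0, -0.0]
ft_force: [-0.3, -0.6, 0.6]
finger_gap: 0.0763
gripper_force: 0.0
```

```bash
python3 - <<'E'
from h import *
print(r.state()["tool_pos"])
for n in("top","side"):
    im,d=look(n,n+"8")
    print(n,"jar",centre(n,d,(.609,.145),.025,.07,.095,.033),"sleeve",centre(n,d,(.5507,.1452),.018,.08,.1,.026))
    for k in("jarA","knob","hub","potA","potB"): print(k,centre(n,d,*OBJ[k]))
E
```

```text
[ 0.44109621 -0.32308114  0.11970938]
top jar (array([0.6082, 0.1445, 0.0273, 0.0832]), 189) sleeve (array([0.5499, 0.1472, 0.0184, 0.0911]), 69)
jarA (array([ 0.419 , -0.3137,  0.0087,  0.0664]), 10)
knob (array([ 0.4307, -0.2198,  0.0246,  0.0355]), 142)
hub (array([ 0.5763, -0.1543,  0.018 ,  0.0261]), 51)
potA (array([ 0.421 , -0.1211,  0.0282,  0.0435]), 200)
potB (array([ 0.4177, -0.0176,  0.0281,  0.0442]), 203)
side jar (array([0.606 , 0.1403, 0.0236, 0.0817]), 68) sleeve (array([0.5501, 0.1464, 0.0194, 0.0905]), 55)
jarA (array([ 0.4397, -0.322 ,  0.0263,  0.065 ]), 219)
knob (array([ 0.4306, -0.2211,  0.0248,  0.0346]), 161)
hub (array([ 0.5677, -0.1662,  0.0082,  0.0224]), 11)
potA (array([ 0.4192, -0.1216,  0.0303,  0.043 ]), 207)
potB (array([ 0.4183, -0.0201,  0.0305,  0.0429]), 168)
```

>>> apply_moves(
  travel=[
    [0,0,-3.5],
    [0,0,-3],
    [0,0,-2.5],
    [0,0,-1.5],
    [0,0,-0.5],
    [0,0,0],
  ],
  angular=[
    [0,0,0],
    [0,0,0],
    [0,0,0],
    [0,0,0],
    [0,0,0],
    [0,0,0],
  ],
)

```text
t: 24.65
tool_pos: [0.4413, -0.3232, 0.0099]
tool_rot: [-0.001, 1.0, -0.0, 0.0]
ft_force: [0.2, 0.6, 0.4]
finger_gap: 0.0766
gripper_force: 0.0
```

>>> apply_moves(
  travel=[
    [0,0,0],
    [0,0,0],
    [0,0,0],
    [0,0,0],
    [0,0,0],
  ],
  angular=[
    [0,0,0],
    [0,0,0],
    [0,0,0],
    [0,0,0],
    [0,0,0],
  ],
  jaw=0,
)

```text
t: 25.15
tool_pos: [0.4417, -0.3237, 0.0113]
tool_rot: [-0.0, 1.0, -0.001, 0.001]
ft_force: [-3.1, 3.5, 11.9]
finger_gap: 0.054
gripper_force: 62.2
```

>>> apply_moves(
  travel=[
    [0,0,2],
    [0,0,4],
    [0,0,4.5],
    [0,0,4.5],
    [0.43,3.9,0],
    [0.43,3.9,0],
    [0.43,3.9,0],
    [0.43,3.9,0],
  ],
  angular=[
    [0,0,0],
    [0,0,0],
    [0,0,0],
    [0,0,0],
    [0,0,0],
    [0,0,0],
    [0,0,0],
    [0,0,0],
  ],
)

```text
t: 25.95
tool_pos: [0.4582, -0.1658, 0.1605]
tool_rot: [-0.0, 1.0, -0.0, 0.001]
ft_force: [1.3, -0.9, -1.7]
finger_gap: 0.0541
gripper_force: 64.0
```

>>> apply_moves(
  travel=[
    [0.43,3.9,0],
    [0.43,3.9,0],
    [0.43,3.9,0],
    [0.43,3.9,0],
    [0.43,3.9,0],
    [0.43,3.9,0],
    [0.43,3.9,0],
    [0.43,3.9,0],
  ],
  angular=[
    [0,0,0],
    [0,0,0],
    [0,0,0],
    [0,0,0],
    [0,0,0],
    [0,0,0],
    [0,0,0],
    [0,0,0],
  ],
)

```text
t: 26.75
tool_pos: [0.4927, 0.1465, 0.1605]
tool_rot: [-0.0, 1.0, 0.0, 0.001]
ft_force: [0.2, -0.4, -1.2]
finger_gap: 0.0543
gripper_force: 64.0
```

>>> apply_moves(
  travel=[
    [0,0,0],
    [0,0,-3],
    [0,0,-3],
    [0,0,-2],
    [0,0,-2],
    [0,0,-1.5],
    [0,0,-0.8],
    [0,0,0],
  ],
  angular=[
    [0,0,0],
    [0,0,0],
    [0,0,0],
    [0,0,0],
    [0,0,0],
    [0,0,0],
    [0,0,0],
    [0,0,0],
  ],
)

```text
t: 27.55
tool_pos: [0.4924, 0.1445, 0.0362]
tool_rot: [-0.0, 1.0, -0.0, -0.0]
ft_force: [0.3, -0.1, -0.5]
finger_gap: 0.0536
gripper_force: 64.0
```

>>> apply_moves(
  travel=[
    [0,0,-0.4],
    [0,0,-0.3],
    [0,0,0],
    [0,0,0],
  ],
  angular=[
    [0,0,0],
    [0,0,0],
    [0,0,0],
    [0,0,0],
  ],
)

```text
t: 27.95
tool_pos: [0.4928, 0.1448, 0.0298]
tool_rot: [-0.0, 1.0, -0.0, 0.0]
ft_force: [0.7, -0.3, -1.8]
finger_gap: 0.054
gripper_force: 64.0
```

>>> apply_moves(
  travel=[
    [0,0,0],
    [0,0,0],
    [0,0,0],
    [0,0,2],
    [0,0,3],
    [0,0,4],
    [0,0,4],
    [0,0,0],
  ],
  angular=[
    [0,0,0],
    [0,0,0],
    [0,0,0],
    [0,0,0],
    [0,0,0],
    [0,0,0],
    [0,0,0],
    [0,0,0],
  ],
  jaw=90,
)

```text
t: 28.75
tool_pos: [0.4947, 0.1451, 0.1649]
tool_rot: [-0.0, 1.0, 0.0, 0.004]
ft_force: [0.1, -0.4, -0.4]
finger_gap: 0.0766
gripper_force: 0.0
```

>>> apply_moves(
  travel=[
    [1.04,-3.73,0],
    [1.04,-3.73,0],
    [1.04,-3.73,0],
    [1.04,-3.73,0],
    [1.04,-3.73,0],
    [1.04,-3.73,0],
    [1.04,-3.73,0],
    [1.04,-3.73,0],
  ],
  angular=[
    [0,0,0],
    [0,0,0],
    [0,0,0],
    [0,0,0],
    [0,0,0],
    [0,0,0],
    [0,0,0],
    [0,0,0],
  ],
  jaw=70,
)

```text
t: 29.55
tool_pos: [0.576, -0.1552, 0.1591]
tool_rot: [-0.0, 1.0, -0.0, -0.0]
ft_force: [0.4, -0.4, -0.3]
finger_gap: 0.0594
gripper_force: 0.0
```

>>> apply_moves(
  travel=[
    [0,0,0],
    [0,0,0],
  ],
  angular=[
    [0,0,0],
    [0,0,0],
  ],
)

```text
t: 29.75
tool_pos: [0.5757, -0.1541, 0.1588]
tool_rot: [0.0, 1.0, 0.0, -0.0]
ft_force: [0.1, -0.4, 0.2]
finger_gap: 0.0597
gripper_force: 0.0
```

```bash
python3 - <<'E'
from h import *
print(r.state()["tool_pos"])
for n in("top","side"):
    im,d=look(n,n+"9")
    print(n,"jarB",centre(n,d,(.609,.145),.025,.07,.095,.033),"jarA",centre(n,d,(.4925,.145),.025,.07,.095,.033),"sleeve",centre(n,d,(.5507,.1452),.018,.08,.1,.026))
    for k in("deck","hub","knob"): print(k,centre(n,d,*OBJ[k]))
cv2.imwrite("pics/v9.png",cv2.resize(im[130:280,260:430],(680,600),interpolation=2))
E
```

```text
[ 0.57568225 -0.15411492  0.15876835]
top jarB (array([0.6085, 0.1445, 0.0266, 0.0844]), 182) jarA (array([0.4906, 0.1441, 0.0273, 0.084 ]), 185) sleeve (array([0.5504, 0.1479, 0.0186, 0.0915]), 69)
deck (array([ 0.552 , -0.1256,  0.1015,  0.0039]), 1061)
hub (array([ 0.5637, -0.1442,  0.0089,  0.0258]), 7)
knob (array([ 0.4293, -0.2245,  0.023 ,  0.0351]), 71)
side jarB (array([0.6085, 0.1419, 0.0276, 0.0823]), 107) jarA (array([0.4944, 0.1452, 0.0303, 0.0824]), 121) sleeve (array([0.5491, 0.1444, 0.0181, 0.0901]), 55)
deck (array([ 0.575 , -0.1531,  0.102 ,  0.0037]), 1696)
hub (array([ 0.5745, -0.1558,  0.0197,  0.0241]), 65)
knob (array([ 0.4295, -0.2209,  0.0241,  0.0344]), 159)
```

View pics/v9.png

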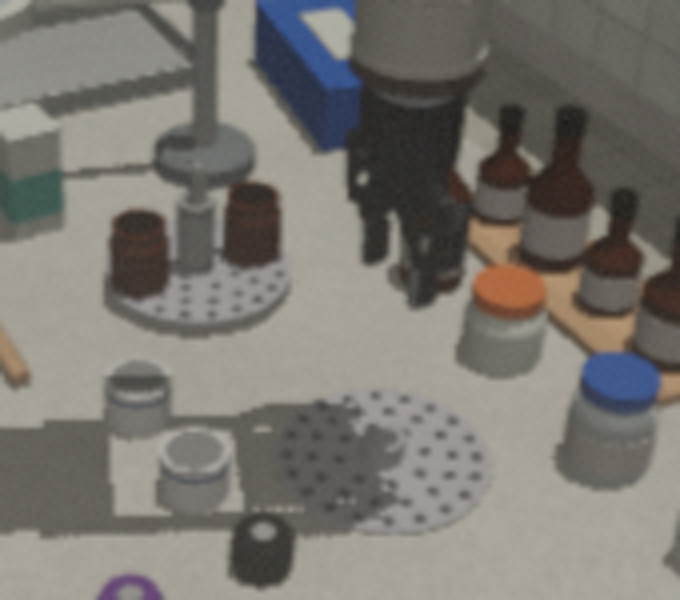

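Both jars and the sleeve stand on the base deck. Now the loose deck's hub.

>>> apply_moves(
  travel=[
    [0,0,-4],
    [0,0,-4],
    [0,0,-3],
    [0,0,-2],
    [0,0,-1.7],
    [0,0,-1.2],
    [0,0,0],
  ],
  angular=[
    [0,0,0],
    [0,0,0],
    [0,0,0],
    [0,0,0],
    [0,0,0],
    [0,0,0],
    [0,0,0],
  ],
)

```text
t: 30.55
tool_pos: [0.5751, -0.1525, -0.0007]
tool_rot: [-0.001, 1.0, 0.0, -0.001]
ft_force: [-0.2, -0.2, -0.5]
finger_gap: 0.0597
gripper_force: 0.0
```

>>> apply_moves(
  travel=[
    [0,0,0],
    [0,0,0],
    [0,0,0],
    [0,0,0],
    [0,0,0],
  ],
  angular=[
    [0,0,0],
    [0,0,0],
    [0,0,0],
    [0,0,0],
    [0,0,0],
  ],
  jaw=0,
)

```text
t: 31.05
tool_pos: [0.5764, -0.1535, 0.0021]
tool_rot: [-0.0, 1.0, -0.0, 0.001]
ft_force: [-3.2, 3.4, 7.9]
finger_gap: 0.0337
gripper_force: 58.8
```

>>> apply_moves(
  travel=[
    [0,0,1.5],
    [0,0,3],
    [0,0,4],
    [0,0,4],
    [0,0,4],
    [0,0,1.5],
    [0,0,0],
    [0,0,0],
  ],
  angular=[
    [0,0,0],
    [0,0,0],
    [0,0,0],
    [0,0,0],
    [0,0,0],
    [0,0,0],
    [0,0,0],
    [0,0,0],
  ],
)

```text
t: 31.85
tool_pos: [0.5754, -0.1534, 0.1791]
tool_rot: [-0.0, 1.0, 0.0, -0.001]
ft_force: [-0.7, 0.1, -4.1]
finger_gap: 0.0333
gripper_force: 60.4
```

>>> apply_moves(
  travel=[
    [-0.2,2.5,0],
    [-0.33,4,0],
    [-0.33,4,0],
    [-0.33,4,0],
    [-0.33,4,0],
    [-0.33,4,0],
    [-0.33,4,0],
    [-0.22,2.4,0],
  ],
  angular=[
    [0,0,0],
    [0,0,0],
    [0,0,0],
    [0,0,0],
    [0,0,0],
    [0,0,0],
    [0,0,0],
    [0,0,0],
  ],
)

```text
t: 32.65
tool_pos: [0.5505, 0.1379, 0.178]
tool_rot: [-0.001, 1.0, -0.0, -0.002]
ft_force: [-0.2, 0.5, -4.5]
finger_gap: 0.0334
gripper_force: 60.6
```

>>> apply_moves(
  travel=[
    [-0.1,1,0],
    [0,0,0],
    [0,0,0],
    [0,0,0],
  ],
  angular=[
    [0,0,0],
    [0,0,0],
    [0,0,0],
    [0,0,0],
  ],
)

```text
t: 33.05
tool_pos: [0.5509, 0.1443, 0.1799]
tool_rot: [0.0, 1.0, -0.0, -0.0]
ft_force: [-0.8, -1.0, -4.3]
finger_gap: 0.0334
gripper_force: 60.6
```

```bash
python3 - <<'E'
from h import *
s=r.state(); T=s["tool_pos"]; print(T,s["finger_gap"],s["ft_force"])
for n in("top","side"):
    im,d=look(n,n+"10")
    v,u=np.nonzero(d>0); P=cloud(n,np.c_[u,v],d[v,u]); q=P[(np.hypot(P[:,0]-.55,P[:,1]-.145)<.085)&(np.hypot(P[:,0]-.55,P[:,1]-.145)>.045)&(abs(P[:,2]-T[2])<.025)]
    A=np.c_[q[:,:2]-[.55,.145],np.ones(len(q))]; c=np.linalg.lstsq(A,q[:,2],rcond=None)[0]
    k=abs(A@c-q[:,2])<.006; c=np.linalg.lstsq(A[k],q[k,2],rcond=None)[0]; print(n,len(q),"tilt,z",np.round(c,3))
    print(centre(n,d,(.55,.145),.09,c[2]-.006,c[2]+.006,.11))
    for k in("knob","potA","potB"): print(k,centre(n,d,*OBJ[k]))
cv2.imwrite("pics/v10.png",cv2.resize(im[110:210,250:370],(600,500),interpolation=2))
E
```

```text
[0.5509132  0.14430021 0.17992474] 0.033409383704554194 [-0.83295269 -1.00492311 -4.34050185]
top 646 tilt,z [-0.01  -0.009  0.183]
(array([0.5503, 0.1443, 0.0897, 0.1829]), 760)
knob (array([ 0.4306, -0.2194,  0.0246,  0.0358]), 143)
potA (array([ 0.421 , -0.122 ,  0.0283,  0.0443]), 202)
potB (array([ 0.4177, -0.0174,  0.0279,  0.0443]), 201)
side 545 tilt,z [-0.003 -0.002  0.182]
(array([0.5508, 0.1423, 0.0927, 0.1823]), 844)
knob (array([ 0.429 , -0.2205,  0.025 ,  0.0343]), 161)
potA (array([ 0.4211, -0.1213,  0.0314,  0.0427]), 203)
potB (array([ 0.4196, -0.0195,  0.0307,  0.0429]), 170)
```

View pics/v10.png

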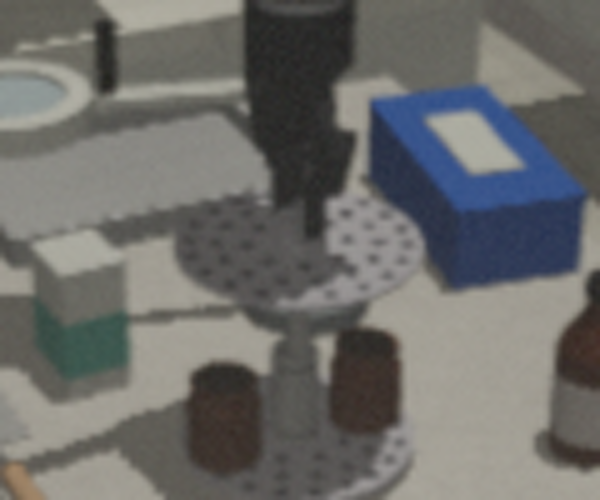

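The deck hangs level and centred over the spindle. Lowering with a 1 mm y correction.

>>> apply_moves(
  travel=[
    [0,0.1,-1.5],
    [0,0,-1.5],
    [0,0,-1],
    [0,0,-0.7],
    [0,0,-0.7],
    [0,0,-0.6],
    [0,0,0],
    [0,0,0],
  ],
  angular=[
    [0,0,0],
    [0,0,0],
    [0,0,0],
    [0,0,0],
    [0,0,0],
    [0,0,0],
    [0,0,0],
    [0,0,0],
  ],
)

```text
t: 33.95
tool_pos: [0.551, 0.1465, 0.1207]
tool_rot: [-0.0, 1.0, -0.0, 0.0]
ft_force: [0.0, -0.2, -3.0]
finger_gap: 0.0334
gripper_force: 60.6
```

Underside is at about 0.118, so it has passed the tip with no force. Continuing.

>>> apply_moves(
  travel=[
    [0,0,-0.8],
    [0,0,-0.8],
    [0,0,-0.5],
    [0,0,-0.2],
    [0,0,0],
    [0,0,0],
  ],
  angular=[
    [0,0,0],
    [0,0,0],
    [0,0,0],
    [0,0,0],
    [0,0,0],
    [0,0,0],
  ],
)

```text
t: 34.55
tool_pos: [0.551, 0.1464, 0.0977]
tool_rot: [-0.0, 1.0, -0.0, 0.0]
ft_force: [-0.5, 0.7, -2.5]
finger_gap: 0.0334
gripper_force: 60.6
```

>>> apply_moves(
  travel=[
    [0,0,-0.15],
    [0,0,-0.1],
    [0,0,0],
  ],
  angular=[
    [0,0,0],
    [0,0,0],
    [0,0,0],
  ],
)

```text
t: 34.85
tool_pos: [0.551, 0.1464, 0.0952]
tool_rot: [-0.0, 1.0, -0.0, 0.0]
ft_force: [-0.1, 0.3, -1.2]
finger_gap: 0.0333
gripper_force: 60.7
```

>>> apply_moves(
  travel=[
    [0,0,-0.15],
    [0,0,-0.05],
    [0,0,0],
  ],
  angular=[
    [0,0,0],
    [0,0,0],
    [0,0,0],
  ],
)

```text
t: 35.15
tool_pos: [0.5519, 0.1466, 0.095]
tool_rot: [-0.0, 1.0, 0.0, 0.002]
ft_force: [-3.1, -0.3, 18.2]
finger_gap: 0.0334
gripper_force: 62.7
```

>>> apply_moves(
  travel=[
    [0,0,0],
    [0,0,0],
    [0,0,0],
    [0,0,2],
    [0,0,3],
    [0,0,3],
    [0,0,0],
    [0,0,0],
  ],
  angular=[
    [0,0,0],
    [0,0,0],
    [0,0,0],
    [0,0,0],
    [0,0,0],
    [0,0,0],
    [0,0,0],
    [0,0,0],
  ],
  jaw=75,
)

```text
t: 35.95
tool_pos: [0.551, 0.1465, 0.1731]
tool_rot: [-0.0, 1.0, 0.0, 0.0]
ft_force: [0.2, 0.0, -0.8]
finger_gap: 0.0636
gripper_force: 0.0
```

>>> apply_moves(
  travel=[
    [-1.2,-3.66,0],
    [-1.2,-3.66,0],
    [-1.2,-3.66,0],
    [-1.2,-3.66,0],
    [-1.2,-3.66,0],
    [-1.2,-3.66,0],
    [-1.2,-3.66,0],
    [-1.2,-3.66,0],
  ],
  angular=[
    [0,0,0],
    [0,0,0],
    [0,0,0],
    [0,0,0],
    [0,0,0],
    [0,0,0],
    [0,0,0],
    [0,0,0],
  ],
  jaw=82,
)

```text
t: 36.75
tool_pos: [0.4537, -0.1475, 0.1717]
tool_rot: [-0.0, 1.0, 0.0, -0.001]
ft_force: [1.0, -0.7, 0.6]
finger_gap: 0.0699
gripper_force: 0.0
```

>>> apply_moves(
  travel=[
    [-1.2,-3.66,0],
    [-1.2,-3.66,0],
    [0,0,-3],
    [0,0,-3],
    [0,0,0],
    [0,0,0],
  ],
  angular=[
    [0,0,0],
    [0,0,0],
    [0,0,0],
    [0,0,0],
    [0,0,0],
    [0,0,0],
  ],
)

```text
t: 37.35
tool_pos: [0.4306, -0.2193, 0.1128]
tool_rot: [-0.0, 1.0, 0.0, -0.001]
ft_force: [0.3, -0.0, 1.3]
finger_gap: 0.0701
gripper_force: 0.0
```

```bash
python3 - <<'E'
from h import *
s=r.state(); T=s["tool_pos"]; print(T)
for n in("top","side"):
    im,d=look(n,n+"11")
    print(n,"deck",centre(n,d,(.55,.145),.09,.09,.105,.11),"hub",centre(n,d,(.55,.145),.018,.11,.122,.028))
    for k in("knob","potA","potB"): print(k,centre(n,d,*OBJ[k]))
cv2.imwrite("pics/v11.png",cv2.resize(im[140:290,250:390],(560,600),interpolation=2))
E
```

```text
[ 0.43058754 -0.21928894  0.11281715]
top deck (array([0.5518, 0.147 , 0.0909, 0.098 ]), 2045) hub (array([0.5511, 0.1467, 0.0183, 0.1184]), 54)
knob None
potA (array([ 0.4212, -0.1215,  0.028 ,  0.0441]), 170)
potB (array([ 0.4177, -0.0173,  0.028 ,  0.0435]), 204)
side deck (array([0.5497, 0.1467, 0.0929, 0.0973]), 514) hub (array([0.5451, 0.1428, 0.0169, 0.1175]), 33)
knob (array([ 0.4293, -0.2206,  0.0248,  0.0345]), 163)
potA (array([ 0.4187, -0.1209,  0.0309,  0.0431]), 205)
potB (array([ 0.4193, -0.0186,  0.0304,  0.0433]), 167)
```

View pics/v11.png

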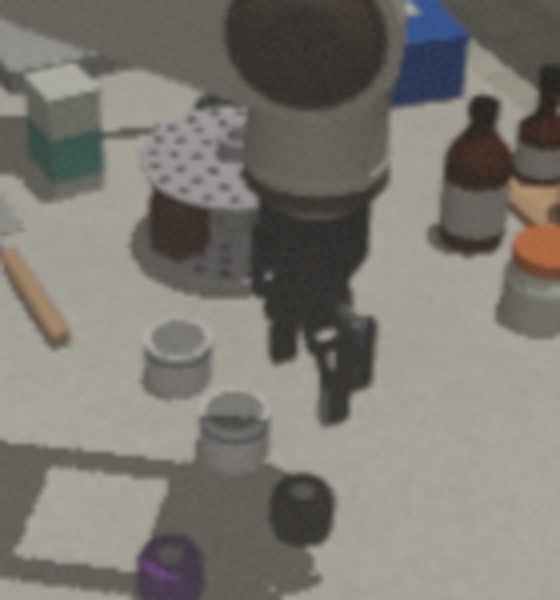

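The deck is home (top at 0.098). The black knob at full px (326,267) is under the gripper, and the purple look-alike is at (293,283). I'll grasp the black one.

>>> apply_moves(
  travel=[
    [0,-0.05,-3.5],
    [0,0,-3],
    [0,0,-2.2],
    [0,0,-1.5],
    [0,0,-1.1],
    [0,0,0],
  ],
  angular=[
    [0,0,0],
    [0,0,0],
    [0,0,0],
    [0,0,0],
    [0,0,0],
    [0,0,0],
  ],
)

```text
t: 38.05
tool_pos: [0.4309, -0.2199, -0.0003]
tool_rot: [-0.001, 1.0, 0.0, -0.0]
ft_force: [0.9, 0.2, 0.7]
finger_gap: 0.0698
gripper_force: 0.0
```

>>> apply_moves(
  travel=[
    [0,0,0],
    [0,0,0],
    [0,0,0],
    [0,0,0],
    [0,0,0],
  ],
  angular=[
    [0,0,0],
    [0,0,0],
    [0,0,0],
    [0,0,0],
    [0,0,0],
  ],
  jaw=0,
)

```text
t: 38.55
tool_pos: [0.4315, -0.2205, 0.0015]
tool_rot: [-0.0, 1.0, -0.001, 0.001]
ft_force: [-1.4, 1.7, 10.4]
finger_gap: 0.0439
gripper_force: 60.0
```

>>> apply_moves(
  travel=[
    [0,0,2],
    [0,0,4],
    [0,0,4.5],
    [0,0,4.5],
    [0,0,3],
    [0,0,0],
    [0,0,0],
  ],
  angular=[
    [0,0,0],
    [0,0,0],
    [0,0,0],
    [0,0,0],
    [0,0,0],
    [0,0,0],
    [0,0,0],
  ],
)

```text
t: 39.25
tool_pos: [0.431, -0.2202, 0.1806]
tool_rot: [-0.0, 1.0, -0.001, 0.001]
ft_force: [-0.5, 0.3, -1.5]
finger_gap: 0.0442
gripper_force: 61.3
```

>>> apply_moves(
  travel=[
    [1.2,3.66,0],
    [1.2,3.66,0],
    [1.2,3.66,0],
    [1.2,3.66,0],
    [1.2,3.66,0],
    [1.2,3.66,0],
    [1.2,3.66,0],
    [1.2,3.66,0],
  ],
  angular=[
    [0,0,0],
    [0,0,0],
    [0,0,0],
    [0,0,0],
    [0,0,0],
    [0,0,0],
    [0,0,0],
    [0,0,0],
  ],
)

```text
t: 40.05
tool_pos: [0.5265, 0.0744, 0.1786]
tool_rot: [-0.0, 1.0, -0.0, -0.001]
ft_force: [0.8, -0.8, -1.2]
finger_gap: 0.0442
gripper_force: 61.5
```

>>> apply_moves(
  travel=[
    [1.2,3.66,0],
    [1.2,3.6,0],
    [0,0,0],
    [0,0,-2],
    [0,0,-1.5],
    [0,0,-1],
    [0,0,0],
    [0,0,0],
  ],
  angular=[
    [0,0,0],
    [0,0,0],
    [0,0,0],
    [0,0,0],
    [0,0,0],
    [0,0,0],
    [0,0,0],
    [0,0,0],
  ],
)

```text
t: 40.85
tool_pos: [0.5509, 0.145, 0.1352]
tool_rot: [-0.0, 1.0, -0.0, -0.0]
ft_force: [0.4, -0.3, -0.6]
finger_gap: 0.0439
gripper_force: 61.6
```

>>> apply_moves(
  travel=[
    [0,0,-0.5],
    [0,0,-0.5],
    [0,0,-0.3],
    [0,0,0],
    [0,0,0],
  ],
  angular=[
    [0,0,0],
    [0,0,0],
    [0,0,0],
    [0,0,0],
    [0,0,0],
  ],
)

```text
t: 41.35
tool_pos: [0.5509, 0.1453, 0.122]
tool_rot: [-0.0, 1.0, -0.0, 0.0]
ft_force: [0.4, -0.3, -0.2]
finger_gap: 0.0438
gripper_force: 61.6
```

>>> apply_moves(
  travel=[
    [0,0,-0.15],
    [0,0,-0.1],
    [0,0,-0.05],
    [0,0,0],
  ],
  angular=[
    [0,0,0],
    [0,0,0],
    [0,0,0],
    [0,0,0],
  ],
)

```text
t: 41.75
tool_pos: [0.5516, 0.1454, 0.1204]
tool_rot: [-0.0, 1.0, 0.0, 0.001]
ft_force: [-1.7, -1.5, 13.1]
finger_gap: 0.044
gripper_force: 63.1
```

>>> apply_moves(
  travel=[
    [0,0,0],
    [0,0,0],
    [0,0,0],
    [0,0,2],
    [0,0,3],
    [0,0,2],
    [0,0,0],
    [0,0,0],
  ],
  angular=[
    [0,0,0],
    [0,0,0],
    [0,0,0],
    [0,0,0],
    [0,0,0],
    [0,0,0],
    [0,0,0],
    [0,0,0],
  ],
  jaw=85,
)

```text
t: 42.55
tool_pos: [0.5509, 0.1453, 0.1887]
tool_rot: [-0.0, 1.0, -0.0, 0.0]
ft_force: [-0.5, -0.3, -0.7]
finger_gap: 0.0727
gripper_force: 0.0
```

>>> apply_moves(
  travel=[
    [-1.63,-3.34,0],
    [-1.63,-3.34,0],
    [-1.63,-3.34,0],
    [-1.63,-3.34,0],
    [-1.63,-3.34,0],
    [-1.63,-3.34,0],
    [-1.63,-3.34,0],
    [-1.63,-3.34,0],
  ],
  angular=[
    [0,0,0],
    [0,0,0],
    [0,0,0],
    [0,0,0],
    [0,0,0],
    [0,0,0],
    [0,0,0],
    [0,0,0],
  ],
  jaw=92,
)

```text
t: 43.35
tool_pos: [0.4192, -0.1228, 0.1878]
tool_rot: [-0.001, 1.0, 0.0, -0.001]
ft_force: [1.2, -0.1, 0.3]
finger_gap: 0.079
gripper_force: 0.0
```

>>> apply_moves(
  travel=[
    [0,0,-4],
    [0,0,-4],
    [0,0,0],
    [0,0,0],
  ],
  angular=[
    [0,0,0],
    [0,0,0],
    [0,0,0],
    [0,0,0],
  ],
)

```text
t: 43.75
tool_pos: [0.4202, -0.1217, 0.1091]
tool_rot: [-0.001, 1.0, 0.0, -0.001]
ft_force: [0.2, 0.1, 0.5]
finger_gap: 0.0784
gripper_force: 0.0
```

```bash
python3 - <<'E'
from h import *
s=r.state(); T=s["tool_pos"]; print(T)
for n in("top","side"):
    im,d=look(n,n+"12")
    print(n,"deck",centre(n,d,(.55,.145),.09,.09,.105,.11),"knob",centre(n,d,(.55,.145),.024,.145,.165,.035))
    for k in("potA","potB"): print(k,centre(n,d,*OBJ[k]))
E
```

```text
[ 0.42021101 -0.12166488  0.10914504]
top deck (array([0.5496, 0.1468, 0.0908, 0.0981]), 1967) knob (array([0.5503, 0.1455, 0.0248, 0.1547]), 169)
potA None
potB (array([ 0.4187, -0.0156,  0.0279,  0.0439]), 142)
side deck (array([0.5488, 0.1439, 0.0905, 0.0972]), 326) knob None
potA (array([ 0.4204, -0.122 ,  0.0295,  0.0431]), 199)
potB (array([ 0.4168, -0.0203,  0.0301,  0.0433]), 172)
```

>>> apply_moves(
  travel=[
    [0,0,-3.5],
    [0,0,-3],
    [0,0,-2.2],
    [0,0,-1.5],
    [0,0,-1],
    [0,0,0],
  ],
  angular=[
    [0,0,0],
    [0,0,0],
    [0,0,0],
    [0,0,0],
    [0,0,0],
    [0,0,0],
  ],
)

```text
t: 44.45
tool_pos: [0.4207, -0.1218, -0.0029]
tool_rot: [-0.001, 1.0, -0.0, -0.0]
ft_force: [-0.2, -0.6, 0.1]
finger_gap: 0.0786
gripper_force: 0.0
```

>>> apply_moves(
  travel=[
    [0,0,0],
    [0,0,0],
    [0,0,0],
    [0,0,0],
    [0,0,0],
  ],
  angular=[
    [0,0,0],
    [0,0,0],
    [0,0,0],
    [0,0,0],
    [0,0,0],
  ],
  jaw=0,
)

```text
t: 44.95
tool_pos: [0.4213, -0.1222, -0.0015]
tool_rot: [-0.0, 1.0, -0.001, 0.001]
ft_force: [-2.4, 1.3, 11.8]
finger_gap: 0.0547
gripper_force: 61.6
```

>>> apply_moves(
  travel=[
    [0,0,2],
    [0,0,4],
    [0,0,4.5],
    [0,0,4.5],
    [0,0,4.5],
    [0,0,0],
    [0,0,0],
  ],
  angular=[
    [0,0,0],
    [0,0,0],
    [0,0,0],
    [0,0,0],
    [0,0,0],
    [0,0,0],
    [0,0,0],
  ],
)

```text
t: 45.65
tool_pos: [0.4208, -0.122, 0.1933]
tool_rot: [-0.0, 1.0, -0.001, 0.001]
ft_force: [0.7, -1.4, -1.9]
finger_gap: 0.0548
gripper_force: 63.8
```

>>> apply_moves(
  travel=[
    [1.89,2.67,0],
    [1.89,2.67,0],
    [1.89,2.67,0],
    [1.89,2.67,0],
    [1.89,2.67,0],
    [1.89,2.67,0],
    [1.89,2.67,0],
    [1.89,2.67,0],
  ],
  angular=[
    [0,0,0],
    [0,0,0],
    [0,0,0],
    [0,0,0],
    [0,0,0],
    [0,0,0],
    [0,0,0],
    [0,0,0],
  ],
)

```text
t: 46.45
tool_pos: [0.5717, 0.093, 0.1905]
tool_rot: [-0.001, 1.0, -0.0, -0.001]
ft_force: [1.0, -0.5, -0.3]
finger_gap: 0.0546
gripper_force: 63.8
```

>>> apply_moves(
  travel=[
    [1.89,2.67,0],
    [1.87,2.67,0],
    [0,0,0],
    [0,0,-3],
    [0,0,-3],
    [0,0,-2],
    [0,0,0],
    [0,0,0],
  ],
  angular=[
    [0,0,0],
    [0,0,0],
    [0,0,0],
    [0,0,0],
    [0,0,0],
    [0,0,0],
    [0,0,0],
    [0,0,0],
  ],
)

```text
t: 47.25
tool_pos: [0.609, 0.1448, 0.112]
tool_rot: [-0.0, 1.0, -0.0, -0.0]
ft_force: [0.1, -0.7, -0.3]
finger_gap: 0.0546
gripper_force: 63.8
```

>>> apply_moves(
  travel=[
    [0,0,-0.6],
    [0,0,-0.5],
    [0,0,-0.3],
    [0,0,0],
    [0,0,0],
  ],
  angular=[
    [0,0,0],
    [0,0,0],
    [0,0,0],
    [0,0,0],
    [0,0,0],
  ],
)

```text
t: 47.75
tool_pos: [0.6093, 0.1451, 0.0981]
tool_rot: [-0.0, 1.0, -0.0, 0.0]
ft_force: [0.0, 0.1, -0.5]
finger_gap: 0.0548
gripper_force: 63.9
```

>>> apply_moves(
  travel=[
    [0,0,-0.1],
    [0,0,-0.05],
    [0,0,0],
  ],
  angular=[
    [0,0,0],
    [0,0,0],
    [0,0,0],
  ],
)

```text
t: 48.05
tool_pos: [0.6094, 0.1451, 0.0966]
tool_rot: [-0.0, 1.0, -0.0, 0.0]
ft_force: [-0.2, 0.9, 0.0]
finger_gap: 0.0544
gripper_force: 64.0
```

>>> apply_moves(
  travel=[
    [0,0,-0.1],
    [0,0,0],
  ],
  angular=[
    [0,0,0],
    [0,0,0],
  ],
)

```text
t: 48.25
tool_pos: [0.6095, 0.1451, 0.0957]
tool_rot: [-0.0, 1.0, -0.0, 0.0]
ft_force: [1.6, 0.1, 3.1]
finger_gap: 0.0544
gripper_force: 64.1
```

>>> apply_moves(
  travel=[
    [0,0,0],
    [0,0,0],
    [0,0,0],
    [0,0,0],
    [0,0,2],
    [0,0,3],
    [0,0,4.5],
    [0,0,0],
  ],
  angular=[
    [0,0,0],
    [0,0,0],
    [0,0,0],
    [0,0,0],
    [0,0,0],
    [0,0,0],
    [0,0,0],
    [0,0,0],
  ],
  jaw=90,
)

```text
t: 49.05
tool_pos: [0.6111, 0.1454, 0.1967]
tool_rot: [-0.0, 1.0, 0.0, 0.004]
ft_force: [0.9, 0.1, 0.1]
finger_gap: 0.0768
gripper_force: 0.0
```

>>> apply_moves(
  travel=[
    [-2.39,-2.05,0],
    [-2.39,-2.05,0],
    [-2.39,-2.05,0],
    [-2.39,-2.05,0],
    [-2.39,-2.05,0],
    [-2.39,-2.05,0],
    [-2.39,-2.05,0],
    [-2.39,-2.05,0],
  ],
  angular=[
    [0,0,0],
    [0,0,0],
    [0,0,0],
    [0,0,0],
    [0,0,0],
    [0,0,0],
    [0,0,0],
    [0,0,0],
  ],
  jaw=92,
)

```text
t: 49.85
tool_pos: [0.417, -0.0195, 0.1904]
tool_rot: [-0.001, 1.0, -0.0, 0.0]
ft_force: [0.5, -1.5, -0.1]
finger_gap: 0.0786
gripper_force: 0.0
```

>>> apply_moves(
  travel=[
    [0,0,-4],
    [0,0,-4],
    [0,0,0],
    [0,0,0],
  ],
  angular=[
    [0,0,0],
    [0,0,0],
    [0,0,0],
    [0,0,0],
  ],
)

```text
t: 50.25
tool_pos: [0.4182, -0.0189, 0.1114]
tool_rot: [-0.0, 1.0, 0.0, -0.0]
ft_force: [0.9, -0.6, 0.4]
finger_gap: 0.0784
gripper_force: 0.0
```

```bash
python3 - <<'E'
from h import *
s=r.state(); T=s["tool_pos"]; print(T)
for n in("top","side"):
    im,d=look(n,n+"13")
    print(n,"deck",centre(n,d,(.55,.145),.09,.09,.105,.11),"knob",centre(n,d,(.55,.145),.024,.145,.165,.035),"pot",centre(n,d,(.609,.145),.028,.13,.15,.036))
    print("potB",centre(n,d,*OBJ["potB"]))
E
```

```text
[ 0.41819925 -0.01886409  0.11137177]
top deck (array([0.5503, 0.1471, 0.091 , 0.0981]), 1736) knob (array([0.5599, 0.1472, 0.033 , 0.1545]), 176) pot (array([0.6092, 0.1454, 0.0286, 0.1415]), 238)
potB None
side deck (array([0.5557, 0.118 , 0.0819, 0.0973]), 389) knob (array([0.5504, 0.1412, 0.0241, 0.153 ]), 71) pot (array([0.6042, 0.1439, 0.0324, 0.1406]), 134)
potB (array([ 0.4183, -0.0195,  0.0306,  0.0428]), 167)
```

>>> apply_moves(
  travel=[
    [0,0,-3.5],
    [0,0,-3],
    [0,0,-2.4],
    [0,0,-1.5],
    [0,0,-1],
    [0,0,0],
  ],
  angular=[
    [0,0,0],
    [0,0,0],
    [0,0,0],
    [0,0,0],
    [0,0,0],
    [0,0,0],
  ],
)

```text
t: 50.95
tool_pos: [0.4184, -0.0189, -0.0034]
tool_rot: [-0.001, 1.0, -0.0, -0.0]
ft_force: [0.1, -0.1, -0.5]
finger_gap: 0.0785
gripper_force: 0.0
```

>>> apply_moves(
  travel=[
    [0,0,0],
    [0,0,0],
    [0,0,0],
    [0,0,0],
    [0,0,0],
  ],
  angular=[
    [0,0,0],
    [0,0,0],
    [0,0,0],
    [0,0,0],
    [0,0,0],
  ],
  jaw=0,
)

```text
t: 51.45
tool_pos: [0.419, -0.019, -0.002]
tool_rot: [-0.0, 1.0, -0.0, 0.001]
ft_force: [-3.7, 0.6, 11.9]
finger_gap: 0.0545
gripper_force: 62.5
```

>>> apply_moves(
  travel=[
    [0,0,2],
    [0,0,4],
    [0,0,4.5],
    [0,0,4.5],
    [0,0,4.5],
    [0,0,0],
    [0,0,0],
  ],
  angular=[
    [0,0,0],
    [0,0,0],
    [0,0,0],
    [0,0,0],
    [0,0,0],
    [0,0,0],
    [0,0,0],
  ],
)

```text
t: 52.15
tool_pos: [0.4184, -0.0189, 0.1927]
tool_rot: [-0.0, 1.0, -0.0, 0.001]
ft_force: [-0.0, 1.0, -1.6]
finger_gap: 0.0545
gripper_force: 63.9
```

>>> apply_moves(
  travel=[
    [1.24,2.73,0],
    [1.24,2.73,0],
    [1.24,2.73,0],
    [1.24,2.73,0],
    [1.24,2.73,0],
    [1.2,2.73,0],
    [0,0,0],
    [0,0,0],
  ],
  angular=[
    [0,0,0],
    [0,0,0],
    [0,0,0],
    [0,0,0],
    [0,0,0],
    [0,0,0],
    [0,0,0],
    [0,0,0],
  ],
)

```text
t: 52.95
tool_pos: [0.4914, 0.1451, 0.1901]
tool_rot: [-0.001, 1.0, -0.0, -0.001]
ft_force: [-0.8, -0.0, -0.8]
finger_gap: 0.0544
gripper_force: 64.0
```

>>> apply_moves(
  travel=[
    [0,0,-3],
    [0,0,-3],
    [0,0,-2],
    [0,0,-0.8],
    [0,0,-0.5],
    [0,0,0],
    [0,0,0],
  ],
  angular=[
    [0,0,0],
    [0,0,0],
    [0,0,0],
    [0,0,0],
    [0,0,0],
    [0,0,0],
    [0,0,0],
  ],
)

```text
t: 53.65
tool_pos: [0.4925, 0.1448, 0.0994]
tool_rot: [-0.0, 1.0, 0.0, 0.001]
ft_force: [0.3, -0.1, -1.4]
finger_gap: 0.0544
gripper_force: 64.0
```

>>> apply_moves(
  travel=[
    [0,0,-0.2],
    [0,0,-0.15],
    [0,0,0],
    [0,0,0],
  ],
  angular=[
    [0,0,0],
    [0,0,0],
    [0,0,0],
    [0,0,0],
  ],
)

```text
t: 54.05
tool_pos: [0.4922, 0.145, 0.0955]
tool_rot: [-0.0, 1.0, -0.0, 0.0]
ft_force: [-2.3, 0.1, 6.5]
finger_gap: 0.0545
gripper_force: 64.8
```

>>> apply_moves(
  travel=[
    [0,0,0],
    [0,0,0],
    [0,0,0],
    [0,0,0],
    [0,0,2],
    [0,0,3],
    [0,0,4.5],
    [0,0,0],
  ],
  angular=[
    [0,0,0],
    [0,0,0],
    [0,0,0],
    [0,0,0],
    [0,0,0],
    [0,0,0],
    [0,0,0],
    [0,0,0],
  ],
  jaw=90,
)

```text
t: 54.85
tool_pos: [0.494, 0.1452, 0.1954]
tool_rot: [-0.0, 1.0, 0.0, 0.004]
ft_force: [1.0, -0.2, -0.2]
finger_gap: 0.0767
gripper_force: 0.0
```

>>> apply_moves(
  travel=[
    [-1,-4,3],
    [-1,-4,3],
    [-1,-4,3],
    [-1,-4,3],
    [-1,-4,0],
    [0,0,0],
    [0,0,0],
  ],
  angular=[
    [0,0,0],
    [0,0,0],
    [0,0,0],
    [0,0,0],
    [0,0,0],
    [0,0,0],
    [0,0,0],
  ],
  jaw=35,
)

```text
t: 55.55
tool_pos: [0.4427, -0.0526, 0.3074]
tool_rot: [0.001, 1.0, 0.0, 0.0]
ft_force: [0.0, 0.4, -0.1]
finger_gap: 0.0298
gripper_force: 0.0
```

```bash
python3 - <<'E'
from h import *
s=r.state(); T=s["tool_pos"]; print(T,s["tool_rot"])
ims=[]
for n in("top","side"):
    im,d=look(n,n+"14"); ims.append(im)
    print(n,"deck",centre(n,d,(.55,.145),.09,.09,.105,.11),"knob",centre(n,d,(.55,.145),.02,.145,.165,.035),"pot1",centre(n,d,(.609,.145),.028,.13,.146,.034),"pot2",centre(n,d,(.4925,.145),.028,.13,.146,.034))
    print("head",centre(n,d,(.42,.4),.065,.195,.225,.085),"pivot",centre(n,d,(.655,.345),.02,.205,.23,.03),"pin",centre(n,d,(.5,.385),.008,.24,.275,.04))
a=cv2.resize(ims[0][120:240,150:310],(640,480),interpolation=2)
cv2.imwrite("pics/v14.png",a); cv2.imwrite("pics/v14s.png",cv2.resize(ims[1][110:210,240:360],(600,500),interpolation=2))
E
```

```text
[ 0.44273454 -0.0526027   0.3074192 ] [6.72570987e-04 9.99999772e-01 2.62163103e-05 5.41624431e-05]
top deck (array([0.5499, 0.1465, 0.0904, 0.0979]), 1481) knob (array([0.54  , 0.1465, 0.0331, 0.1541]), 178) pot1 (array([0.6097, 0.1456, 0.0289, 0.141 ]), 215) pot2 (array([0.4919, 0.1452, 0.0289, 0.142 ]), 198)
head (array([0.4455, 0.4022, 0.0829, 0.2109]), 1440) pivot (array([0.6483, 0.3463, 0.0294, 0.2179]), 165) pin (array([0.5013, 0.3865, 0.0089, 0.2653]), 35)
side deck (array([0.5482, 0.1444, 0.092 , 0.0972]), 548) knob (array([0.5503, 0.1417, 0.0255, 0.1533]), 85) pot1 (array([0.6043, 0.1444, 0.0324, 0.1408]), 132) pot2 (array([0.4907, 0.1432, 0.0308, 0.1406]), 141)
head (array([0.4444, 0.4025, 0.0829, 0.209 ]), 562) pivot (array([0.6685, 0.3322, 0.0095, 0.2158]), 9) pin (array([0.5013, 0.3844, 0.0095, 0.2546]), 33)
```

View pics/v14.png

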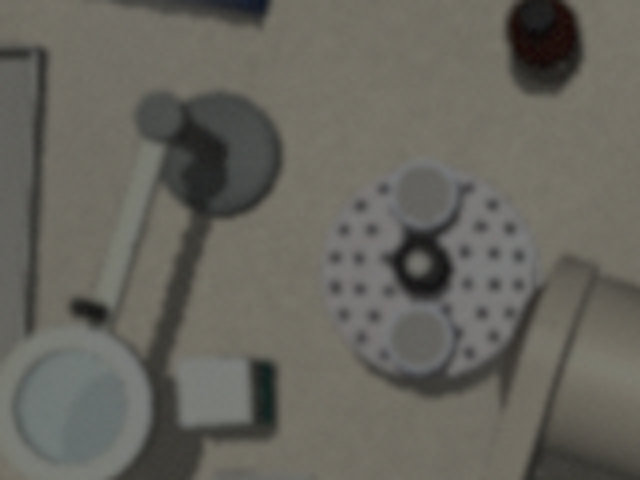

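The crop shows both pots (421,190), (420,335) and the knob (420,265) on the upper deck. The lamp pin is at about (90,308), which measures (0.501, 0.3855). Going for the pin.

>>> apply_moves(
  travel=[
    [0.49,3.65,0],
    [0.49,3.65,0],
    [0.49,3.65,0],
    [0.49,3.65,0],
    [0.49,3.65,0],
    [0.49,3.65,0],
    [0.49,3.65,0],
    [0.49,3.65,0],
  ],
  angular=[
    [0,0,-1.2],
    [0,0,-1.2],
    [0,0,-1.2],
    [0,0,-1.2],
    [0,0,-1.2],
    [0,0,-1.2],
    [0,0,-1.2],
    [0,0,-1.2],
  ],
)

```text
t: 56.45
tool_pos: [0.4813, 0.2431, 0.3072]
tool_rot: [0.083, 0.997, -0.0, -0.0]
ft_force: [-0.0, -0.9, -0.8]
finger_gap: 0.0299
gripper_force: 0.0
```

>>> apply_moves(
  travel=[
    [0.49,3.65,0],
    [0.49,3.65,0],
    [0.49,3.65,0],
    [0.47,3.65,0],
    [0,0,0],
    [0,0,0],
  ],
  angular=[
    [0,0,-1.2],
    [0,0,-1.2],
    [0,0,-1.2],
    [0,0,-1.2],
    [0,0,0],
    [0,0,0],
  ],
)

```text
t: 57.05
tool_pos: [0.5004, 0.3877, 0.3065]
tool_rot: [0.123, 0.992, -0.001, -0.001]
ft_force: [0.3, -0.0, -0.0]
finger_gap: 0.0299
gripper_force: 0.0
```

>>> apply_moves(
  travel=[
    [0,0,-2],
    [0,0,-2],
    [0,0,-2],
    [0,0,-1],
    [0,0,0],
    [0,0,0],
  ],
  angular=[
    [0,0,0],
    [0,0,0],
    [0,0,0],
    [0,0,0],
    [0,0,0],
    [0,0,0],
  ],
)

```text
t: 57.65
tool_pos: [0.5015, 0.386, 0.2386]
tool_rot: [0.125, 0.992, 0.0, 0.0]
ft_force: [0.3, 0.7, 0.2]
finger_gap: 0.03
gripper_force: 0.0
```

```bash
python3 - <<'E'
from h import *
s=r.state(); print(s["tool_pos"],s["ft_force"])
T=s["tool_pos"][:2]-[.655,.345]; R0=100*np.hypot(*T); a0=np.degrees(np.arctan2(T[1],T[0])); print(R0,a0)
a=np.radians(np.linspace(a0,245.5,17)); print((245.5-a0)/16,np.round(np.diff(np.c_[np.cos(a),np.sin(a)]*np.linspace(R0,16,17)[:,None],axis=0),2).tolist())
E
```

```text
[0.50151269 0.38596594 0.23862052] [0.30637116 0.70776704 0.24721587]
15.886019685742031 165.05603866501556
5.027747583436527 [[-0.31, -1.36], [-0.19, -1.38], [-0.06, -1.39], [0.06, -1.39], [0.18, -1.38], [0.3, -1.36], [0.42, -1.33], [0.53, -1.29], [0.65, -1.24], [0.75, -1.18], [0.85, -1.11], [0.95, -1.03], [1.04, -0.94], [1.11, -0.85], [1.19, -0.75], [1.25, -0.64]]
```

>>> apply_moves(
  travel=[
    [-0.31,-1.36,0],
    [-0.19,-1.38,0],
    [-0.06,-1.39,0],
    [0.06,-1.39,0],
    [0.18,-1.38,0],
    [0.3,-1.36,0],
    [0.42,-1.33,0],
    [0.53,-1.29,0],
  ],
  angular=[
    [0,0,5],
    [0,0,5],
    [0,0,5],
    [0,0,5],
    [0,0,5],
    [0,0,5],
    [0,0,5],
    [0,0,5],
  ],
)

```text
t: 58.45
tool_pos: [0.511, 0.277, 0.2391]
tool_rot: [-0.224, 0.975, 0.0, 0.001]
ft_force: [0.1, 2.5, 0.2]
finger_gap: 0.0299
gripper_force: 0.9
```

>>> apply_moves(
  travel=[
    [0.65,-1.24,0],
    [0.75,-1.18,0],
    [0.85,-1.11,0],
    [0.95,-1.03,0],
    [1.04,-0.94,0],
    [1.11,-0.85,0],
    [1.19,-0.75,0],
    [1.25,-0.64,0],
  ],
  angular=[
    [0,0,5],
    [0,0,5],
    [0,0,5],
    [0,0,5],
    [0,0,5],
    [0,0,5],
    [0,0,5],
    [0,0,5],
  ],
)

```text
t: 59.25
tool_pos: [0.5892, 0.1995, 0.2391]
tool_rot: [-0.544, 0.839, -0.0, 0.001]
ft_force: [-1.7, 2.1, 0.7]
finger_gap: 0.0295
gripper_force: 0.9
```

>>> apply_moves(
  travel=[
    [0,0,0],
    [0,0,0],
    [0,0,2],
    [0,0,3],
    [0,0,3],
    [0,0,2],
    [0,0,0],
    [0,0,0],
  ],
  angular=[
    [0,0,0],
    [0,0,0],
    [0,0,0],
    [0,0,0],
    [0,0,0],
    [0,0,0],
    [0,0,0],
    [0,0,0],
  ],
)

```text
t: 60.05
tool_pos: [0.5882, 0.2002, 0.3379]
tool_rot: [-0.542, 0.841, -0.0, 0.0]
ft_force: [-0.2, 0.4, -0.4]
finger_gap: 0.0297
gripper_force: 0.0
```

>>> apply_moves(
  travel=[
    [-2,-4,1],
    [-2,-4,0],
    [-2,-4,0],
    [-2,-4,0],
    [-2,-4,0],
    [-2,-4,0],
    [-2,-4,0],
    [0,0,0],
  ],
  angular=[
    [0,0,0],
    [0,0,0],
    [0,0,0],
    [0,0,0],
    [0,0,0],
    [0,0,0],
    [0,0,0],
    [0,0,0],
  ],
)

```text
t: 60.85
tool_pos: [0.4569, -0.0154, 0.3455]
tool_rot: [-0.503, 0.864, -0.015, -0.012]
ft_force: [-0.5, -0.0, 0.1]
finger_gap: 0.03
gripper_force: 0.0
```

```bash
python3 - <<'E'
from h import *
s=r.state(); print(s["t"],s["tool_pos"],s["ft_force"])
for n in("top","side"):
    im,d=look(n,n+"15")
    print(n,"head",centre(n,d,(.55,.14),.065,.195,.225,.08),"pin",centre(n,d,(.585,.2),.008,.24,.275,.04),"pots",centre(n,d,(.609,.145),.028,.13,.146,.034),centre(n,d,(.4925,.145),.028,.13,.146,.034))
cv2.imwrite("pics/v15.png",cv2.resize(im[110:220,240:370],(650,550),interpolation=2))
E
```

```text
60.85 [ 0.45685646 -0.01535807  0.34553073] [-0.49400525 -0.01181078  0.10937135]
top head (array([0.5727, 0.1444, 0.0788, 0.2113]), 917) pin (array([0.5885, 0.201 , 0.0078, 0.2654]), 25) pots (array([0.6297, 0.146 , 0.0188, 0.1418]), 20) (array([0.4853, 0.1674, 0.014 , 0.1397]), 29)
side head (array([0.5569, 0.1377, 0.0758, 0.2094]), 676) pin (array([0.5902, 0.196 , 0.0061, 0.2446]), 6) pots (array([0.6054, 0.1366, 0.0311, 0.1395]), 80) (array([0.4917, 0.143 , 0.0312, 0.1409]), 142)
```

View pics/v15.png

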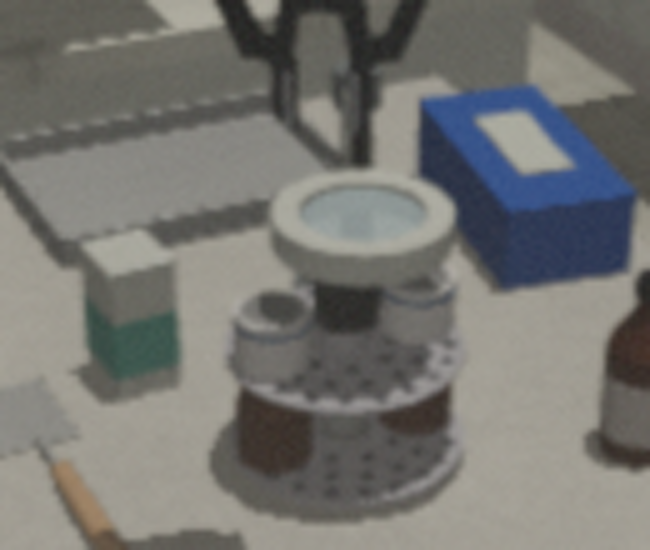

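The lamp head is at about (0.557, 0.129), 17 mm from the spindle. The stack is upright and the robot is clear, so I'm handing in.

```bash
python3 -c "
from cell import r
print(r.finish_job())"
```

```text
the job is handed in; nothing more can be done
None
```

I handed the job in at about 61 s, and the hand-in call returned no verdict. By my last measurements the carrier is loaded with both jars, the sleeve, the deck, the knob and both pots, and the lamp head is back about 17 mm from the spindle axis.

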